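# Pile buzzer discs in the clamshell tester and run the test

## Robot

A 7-joint arm with a two-finger parallel gripper is mounted at the origin on the work surface. World frame = base frame: x ahead of the robot, y to its left, z up, the work surface at z = 0. Lengths are in m, angles in rad, forces in N, time in s.
With the tool pointing down it reaches from about 0.425 to 0.925 m from the base axis. Payload 6.8 kg.
Tool frame: the origin (TCP) lies midway between the tips of the shut fingers; the grasp point (between the pads) lies 19 mm behind it; z points along the fingers, x is the direction in which the jaws open and shut, and the axes are right-handed (so a half turn about z gives the same grasp; the last joint's range is limited). The gripper opens to 88 mm and grips with 3 to 60 N. Pads are 20 mm wide; open, the fingers measure 115 mm over their backs; the gripper's body (75 mm by 178 mm) begins 61 mm behind the grasp point.
Start: joints at [-1.434, 0.477, 0.022, 1.555, -0.011, 1.109, -0.083], TCP at [0.164, 0.655, 0.223] pointing down, gripper open.
Joint ranges: [-2.96, 2.96], [-0.34, 2.1], [-1.41, 1.46], [0.24, 2.44], [-1.37, 4.51], [0.17, 1.92], [-2.96, 2.96]. Speed limits (rad/s): [2.39, 2.39, 3.14, 3.14, 3.14, 3.14, 3.14].

## Interface

Orientations are given as a unit quaternion [x, y, z, w].
In Python, from plant import r, vision, order gives the robot as it stands.
- The arm moves only by the tool move_arm, never from a script. Its argument "steps" is a list of rows, each a list of 3 entries, a list of its own where there are three numbers: the shift along the tool's x, y, z in cm, then the turn about the tool's z in degrees, then the finger opening in cm, from 0 to 8.78. In form: [[[tx, ty, tz], yaw, hand], ...]. A call has 1 to 8 rows; each row shifts and turns the pose as measured when the row begins, along the tool's axes as they then stand; what a row does not reach is not made up. A row lasts 1/12 s, in which the tool goes at most 41.7 mm and 7.16 degrees, less where a joint would pass 70% of its speed; a pose out of reach is approached as far as the arm can. A call is refused whole if a number of a shift passes 4.17 or a number of a turn 7.16, either way. A call with a gripper value outside its range is refused whole. The fingers move at their own pace and stop on an object; "newtons" is the grip in N (left out, the last holds). Time passes only in rows, so rows that do not move let the fingers close. It gives the time, the measured TCP pose, the force and the opening at its end, in the units of the state.
- r.state(): the state, without advancing time (a new reading comes with each control period).
- vision.capture(name): name is "side" or "top" or "wrist"; returns a dict with "image" (384x512x3 uint8, blue, green, red), "vfov" (degrees; the focal length in pixels is half the picture's height over the tangent of half this angle, whatever the lens; pixels are square), "cx", "cy" (the principal point, pixels), "rvec" (rotation vector, rad) and "tvec" (3), from world to camera coordinates, as OpenCV has them; the wrist camera has in their place "mount" (4x4, takes a point from camera to tool coordinates, whose origin is the TCP and whose axes are the tool frame's). Camera axes: x right, y down, z forward; pixel columns grow to the right and rows downward; lengths in m; the calibration is good to about 2 mm. The wrist camera is an equidistant fisheye: a pixel r from the principal point sees the ray r / f radians off the axis. A picture is of the moment at which its call begins: read the wrist's pose just before it. There is no depth.
- order.sign_off(): hands the job in, once; it reports no verdict.
Trained networks look in a picture, given as the dict that the camera call returned (one of the last four; its "shot" number tells which), for a name from the list of things; names that differ only in an ending like _2 or _b are one class to them, and where a whole thing is asked for, a point or a joint stands for the part that bears it (a point fixed in the world has none). Each returns a list of dicts, best first, with "score" (0 to 1); they miss things now and then, are a little off and sometimes report something else, mostly with a low value. They report only what shows in the picture. A call takes as long as a camera call. They do not tell look-alikes from the thing itself.
- vision.find_in(thing, picture): "extent" ([left, top, right, bottom] in pixels, round what is visible of it).
- vision.place_of(thing, picture): "pixel" ([column, row] in pixels: a listed point, or the origin of a listed thing).
The state is a dict: "t": time; "joint_pos": joint angles; "joint_velocities": joint speeds; "effort": joint torques, N m; "tool_pos": TCP position; "tool_rot": TCP orientation; "contact_force": force on the tool from outside, world axes, zero at the start; "moment": the same for the moment, N m; "grip_width": opening from 0.0 (shut) to 1.0 (fully open).
Only numpy, scipy, OpenCV 4.12 (cv2) and the standard library are available. Lean on these libraries where they do the work, as an engineer would, in place of code of your own. Each camera call takes 0.05 s, during which the arm holds its last target. There are 200 camera calls.

## Task

Open the clamshell test case, stack all the ceramic buzzer discs lying about in one centred pile on the round plate inside, and set the thick brass contact slug centred on top of the pile. Then shut the lid fully and, with it shut, press the red button all the way down to run the test. Leave the calculator, the spring holder and the battery door where they are.

Things in the scene. Friction and masses are not known exactly. Their poses are not given: they have to be found in the camera images.
- case: fixed base half of the cream metal clamshell test case: open-topped square box, 160 x 160 mm outside, 45 mm high, walls and floor 4 mm thick (inside 152 x 152 mm). Origin: centre of its underside on the bench. x axis: from its front (handle side, towards the robot) to its rear (hinge side); z up.
- plate_top (a point): centre of the top face of the round steel contact plate (44 mm across like the discs, 6 mm thick) fixed in the middle of the case floor; 10 mm above the bench. Axes as the case's.
- lid_hinge (a point): middle of the lid's hinge line: at the case's rear (+x) edge, 45 mm above the bench; the hinge line runs along the case's y axis.
- lid (a joint): lid angle in rad: 0 shut, grows as the front edge rises, 1.57 upright, stop at 1.9. The lid is a 28 mm deep cream shell, 160 x 160 mm, with a clear window on top (73 mm above the bench when shut). Stiff friction hinge: it stays at whatever angle it is left; moving it takes about 1 to 4 N at its handle bar.
- lid_handle (a point): middle of the lid's handle bar: round steel, 10 mm thick, 90 mm long (80 mm free between its two end arms), parallel to the hinge, 40 mm ahead of the lid's front edge (35 mm free gap). Lid shut: 56 mm above the bench, 200 mm in front of and 11 mm above the hinge. It swings with the lid; pinched across from above, it turns between the fingers.
- slug: brass contact slug: a plain round block 44 mm across and 16 mm thick (twice as thick as a disc), about 200 g, lying flat on the bench at first. Origin: centre of its underside as it lies at first (either face may end up on top); z along its axis.
- button_box: fixed cream metal box 90 x 80 x 45 mm high with the red push button on its top. Origin: centre of its underside.
- button_top (a point): centre of the top face of the red push button (32 mm across), on the button box; it moves with the button. Pressed straight down.
- button (a joint): button travel in m: 0 released, 0.006 fully down; spring, about 5 N fully down, springs back.
- calculator: bystander: finished brown calculator lying on the bench, 150 x 85 x 30 mm. Origin: centre of its underside; long side along its x.
- spring_holder: bystander: chrome key spring holder, base 60 x 90 x 12 mm with four upright pins, 47 mm high in all. Origin: centre of its underside.
- battery_door: bystander: tan plastic battery door 60 x 45 x 5 mm lying flat. Origin: centre of its underside.
- disc_a: white ceramic buzzer disc, 44 mm across, 7 mm thick, about 50 g, at first lying flat on the bench; three to five such discs (disc_a to disc_e) are present, all alike. Origin: centre of its underside (either face may end up on top); z along its axis.
- disc_b: white ceramic buzzer disc, 44 mm across, 7 mm thick, about 50 g, at first lying flat on the bench; three to five such discs (disc_a to disc_e) are present, all alike. Origin: centre of its underside (either face may end up on top); z along its axis.
- disc_c: white ceramic buzzer disc, 44 mm across, 7 mm thick, about 50 g, at first lying flat on the bench; three to five such discs (disc_a to disc_e) are present, all alike. Origin: centre of its underside (either face may end up on top); z along its axis.
- disc_d: white ceramic buzzer disc, 44 mm across, 7 mm thick, about 50 g, at first lying flat on the bench; three to five such discs (disc_a to disc_e) are present, all alike. Origin: centre of its underside (either face may end up on top); z along its axis.
- disc_e: white ceramic buzzer disc, 44 mm across, 7 mm thick, about 50 g, at first lying flat on the bench; three to five such discs (disc_a to disc_e) are present, all alike. Origin: centre of its underside (either face may end up on top); z along its axis.
Not all that is in view belongs to the job. What is shaped like the disc_c but green or orange is not meant. Leave any orange look-alike of the disc_b alone.

How it is judged:
On the way, in this order (a step that is already met when the one before it is completed fails the run):
1. the lid is open (beyond about 70 degrees) (value of joint lid above 1.2 rad), for 0.2 s.
2. with the lid open, every disc present lies flat and centred on the plate and the slug lies on top, all let go (horizontal distance between each of slug, disc_a, disc_b, disc_c, disc_d, disc_e and plate_top below 0.007 m and (angle between slug's own z axis and vertical below 0.1 rad or angle between slug's own z axis and vertical above 3.04 rad) and (angle between disc_a's own z axis and vertical below 0.1 rad or angle between disc_a's own z axis and vertical above 3.04 rad) and z of each of disc_a, disc_b, disc_c, disc_d, disc_e in the frame of plate_top above -0.003 m and ((angle between slug's own z axis and vertical below 0.1 rad and z of disc_a in the frame of slug below 0.003 m) or (angle between slug's own z axis and vertical above 3.04 rad and z of disc_a in the frame of slug above 0.013 m)) and (angle between disc_b's own z axis and vertical below 0.1 rad or angle between disc_b's own z axis and vertical above 3.04 rad) and ((angle between slug's own z axis and vertical below 0.1 rad and z of disc_b in the frame of slug below 0.003 m) or (angle between slug's own z axis and vertical above 3.04 rad and z of disc_b in the frame of slug above 0.013 m)) and (angle between disc_c's own z axis and vertical below 0.1 rad or angle between disc_c's own z axis and vertical above 3.04 rad) and ((angle between slug's own z axis and vertical below 0.1 rad and z of disc_c in the frame of slug below 0.003 m) or (angle between slug's own z axis and vertical above 3.04 rad and z of disc_c in the frame of slug above 0.013 m)) and (angle between disc_d's own z axis and vertical below 0.1 rad or angle between disc_d's own z axis and vertical above 3.04 rad) and ((angle between slug's own z axis and vertical below 0.1 rad and z of disc_d in the frame of slug below 0.003 m) or (angle between slug's own z axis and vertical above 3.04 rad and z of disc_d in the frame of slug above 0.013 m)) and (angle between disc_e's own z axis and vertical below 0.1 rad or angle between disc_e's own z axis and vertical above 3.04 rad) and ((angle between slug's own z axis and vertical below 0.1 rad and z of disc_e in the frame of slug below 0.003 m) or (angle between slug's own z axis and vertical above 3.04 rad and z of disc_e in the frame of slug above 0.013 m)) and contact force between the fingers and slug below 0.1 N and contact force between the fingers and disc_a below 0.1 N and contact force between the fingers and disc_b below 0.1 N and contact force between the fingers and disc_c below 0.1 N and contact force between the fingers and disc_d below 0.1 N and contact force between the fingers and disc_e below 0.1 N and value of joint lid above 1 rad), for 0.3 s.
3. the lid is shut over the pile (value of joint lid below 0.05 rad), for 0.2 s.
4. with the lid shut, the red button is pressed down (value of joint lid below 0.05 rad and value of joint button above 0.0045 m), for 0.05 s.
At the end, for the whole second after the job is handed in: Every disc present lies flat (within 0.1 rad) in one pile on the plate, each centre within 7 mm of the plate's centre; the brass slug lies flat (within 0.1 rad) on top of all of them, within 7 mm of the centre; the lid is shut (below 0.05 rad) and the button is released again (horizontal distance between each of slug, disc_a, disc_b, disc_c, disc_d, disc_e and plate_top below 0.007 m and (angle between slug's own z axis and vertical below 0.1 rad or angle between slug's own z axis and vertical above 3.04 rad) and (angle between disc_a's own z axis and vertical below 0.1 rad or angle between disc_a's own z axis and vertical above 3.04 rad) and z of each of disc_a, disc_b, disc_c, disc_d, disc_e in the frame of plate_top above -0.003 m and ((angle between slug's own z axis and vertical below 0.1 rad and z of disc_a in the frame of slug below 0.003 m) or (angle between slug's own z axis and vertical above 3.04 rad and z of disc_a in the frame of slug above 0.013 m)) and (angle between disc_b's own z axis and vertical below 0.1 rad or angle between disc_b's own z axis and vertical above 3.04 rad) and ((angle between slug's own z axis and vertical below 0.1 rad and z of disc_b in the frame of slug below 0.003 m) or (angle between slug's own z axis and vertical above 3.04 rad and z of disc_b in the frame of slug above 0.013 m)) and (angle between disc_c's own z axis and vertical below 0.1 rad or angle between disc_c's own z axis and vertical above 3.04 rad) and ((angle between slug's own z axis and vertical below 0.1 rad and z of disc_c in the frame of slug below 0.003 m) or (angle between slug's own z axis and vertical above 3.04 rad and z of disc_c in the frame of slug above 0.013 m)) and (angle between disc_d's own z axis and vertical below 0.1 rad or angle between disc_d's own z axis and vertical above 3.04 rad) and ((angle between slug's own z axis and vertical below 0.1 rad and z of disc_d in the frame of slug below 0.003 m) or (angle between slug's own z axis and vertical above 3.04 rad and z of disc_d in the frame of slug above 0.013 m)) and (angle between disc_e's own z axis and vertical below 0.1 rad or angle between disc_e's own z axis and vertical above 3.04 rad) and ((angle between slug's own z axis and vertical below 0.1 rad and z of disc_e in the frame of slug below 0.003 m) or (angle between slug's own z axis and vertical above 3.04 rad and z of disc_e in the frame of slug above 0.013 m)) and value of joint lid below 0.05 rad and value of joint button below 0.002 m and linear speed of slug below 0.02 m/s); the robot touches nothing.
It fails at once if the calculator is moved more than 30 mm (distance of calculator from where it was at the start of the episode above 0.03 m).
It fails at once if the spring holder is moved more than 30 mm (distance of spring_holder from where it was at the start of the episode above 0.03 m).
It fails at once if the battery door is moved more than 30 mm (distance of battery_door from where it was at the start of the episode above 0.03 m).
Of disc_a, disc_b, disc_c, disc_d, disc_e only 3 to 5 are there at a start; the rules pass over those that are not, and their reading is None.
At some moment in a run one of disc_a, disc_b, disc_c, disc_d, disc_e, slug may be knocked a few centimetres aside while the robot is not near it.
Once in a run the grip may slacken for a moment while it holds something.
It also fails if it takes over 210 s, if anything falls off the work surface, if the arm or the gripper's body presses on something with over 40 N, if the wrist force passes 120 N, or if a joint passes its speed limit or range.

## Working session

There is one attempt and no reset: what is moved stays moved. The work goes in short steps, Python scripts to look and compute and a tool call to move; the robot and the scene stay as the last step left them, time stands still between calls to the robot, and variables do not carry over. Pictures are saved under pics/ and viewed, about 12 in all and at most 16, crops included, and the job is handed in when it is done.

Besides the shell and the picture viewer there is one more tool, called in YAML: its name, and indented under it one key for each argument. move_arm: Moves the arm, as the interface text tells. Its arguments: {"type":"object","properties":{"steps":{"type":"array"},"newtons":{"type":"number"}},"required":["steps"]}

```bash
ls; mkdir -p pics
cat > h.py <<'E'
import numpy as np, cv2
from scipy.spatial.transform import Rotation as R
from plant import r, vision, order
def f_of(p): return p["image"].shape[0]/2/np.tan(np.radians(p["vfov"])/2)
def ray(p,uv,tp=None):
    u,v=uv; f=f_of(p); a=np.array([(u-p["cx"])/f,(v-p["cy"])/f])
    if "mount" in p:
        th=np.linalg.norm(a); d=np.r_[a/max(th,1e-9)*np.sin(th),np.cos(th)]
        M=np.array(p["mount"]); Rt=R.from_quat(tp[1]).as_matrix()
        return Rt@M[:3,3]+np.array(tp[0]), Rt@M[:3,:3]@d
    Rm=cv2.Rodrigues(np.array(p["rvec"],float))[0]
    return -Rm.T@np.array(p["tvec"],float).ravel(), Rm.T@np.r_[a,1]
def at_z(p,uv,z,tp=None):
    o,d=ray(p,uv,tp); return o+d*(z-o[2])/d[2]
def proj(p,X,tp=None):
    f=f_of(p); X=np.array(X,float)
    if "mount" in p:
        M=np.array(p["mount"]); Rt=R.from_quat(tp[1]).as_matrix()
        c=M[:3,:3].T@(Rt.T@(X-np.array(tp[0]))-M[:3,3])
        th=np.arctan2(np.hypot(c[0],c[1]),c[2]); k=f*th/max(np.hypot(c[0],c[1]),1e-9)
        return np.array([p["cx"]+k*c[0],p["cy"]+k*c[1]])
    Rm=cv2.Rodrigues(np.array(p["rvec"],float))[0]; c=Rm@X+np.array(p["tvec"],float).ravel()
    return np.array([p["cx"]+f*c[0]/c[2],p["cy"]+f*c[1]/c[2]])
def cap(n):
    s=r.state(); tp=(s["tool_pos"],s["tool_rot"]); return vision.capture(n),tp
E
cat > a.py <<'E'
from h import *
np.set_printoptions(precision=3,suppress=True)
s=r.state(); print(s["t"],s["tool_pos"],R.from_quat(s["tool_rot"]).as_matrix().tolist())
hs=dict(disc_a=0.0,slug=0.0,plate_top=.01,lid_hinge=.045,lid_handle=.056,button_top=.055,case=0,button_box=0,calculator=0,spring_holder=0,battery_door=0)
for n in("top","side","wrist"):
    p,tp=cap(n); cv2.imwrite(f"pics/{n}0.png",p["image"])
    for k,z in hs.items():
        try:
            for d in vision.place_of(k,p)[:6]: print(n,k,round(d["score"],2),np.round(d["pixel"]),at_z(p,d["pixel"],z,tp))
        except Exception as e: print(n,k,e)
E
python3 a.py
```

```text
pics
0.0 [0.163 0.654 0.222] [[0.24236107664281176, 0.9701860836485986, -0.0002676249834662489], [0.9701845185219947, -0.2423611685157559, -0.0017504330672737823], [-0.0017631077059442446, 0.00016459122704699358, -0.9999984321792436]]
top disc_a 0.67 [294. 170.] [ 0.648 -0.142  0.   ]
top disc_a 0.66 [337. 209.] [ 0.54  -0.258  0.   ]
top disc_a 0.61 [376. 250.] [ 0.427 -0.36   0.   ]
top disc_a 0.59 [366. 213.] [ 0.527 -0.335  0.   ]
top disc_a 0.57 [400. 205.] [ 0.549 -0.429  0.   ]
top slug 0.81 [139. 185.] [0.608 0.281 0.   ]
top lid_hinge 0.78 [229. 162.] [0.661 0.033 0.045]
top lid_hinge 0.73 [328. 180.] [ 0.613 -0.227  0.045]
top button_top 0.51 [112. 245.] [0.448 0.332 0.055]
top button_box 0.97 [123. 241.] [0.455 0.322 0.   ]
top calculator 0.73 [329. 133.] [ 0.749 -0.24   0.   ]
top calculator 0.72 [121. 242.] [0.453 0.327 0.   ]
top spring_holder 0.82 [214. 117.] [0.796 0.079 0.   ]
top spring_holder 0.35 [332. 133.] [ 0.75  -0.251  0.   ]
top spring_holder 0.22 [229. 165.] [0.662 0.036 0.   ]
side disc_a 0.64 [290. 133.] [ 0.55  -0.446  0.   ]
side disc_a 0.6 [289. 164.] 
[... 328 characters left out ...]
]
side plate_top 0.41 [240. 212.] [ 0.669 -0.002  0.01 ]
side lid_hinge 0.62 [240. 211.] [0.664 0.027 0.045]
side lid_hinge 0.21 [232. 163.] [ 0.727 -0.184  0.045]
side lid_handle 0.78 [314. 217.] [0.455 0.033 0.056]
side button_top 0.52 [313. 316.] [0.451 0.324 0.055]
side case 0.79 [267. 229.] [0.583 0.044 0.   ]
side case 0.29 [320. 147.] [ 0.433 -0.366  0.   ]
side button_box 0.85 [309. 329.] [0.454 0.328 0.   ]
side calculator 0.74 [231. 160.] [ 0.746 -0.257  0.   ]
side spring_holder 0.86 [195. 229.] [0.79  0.071 0.   ]
side spring_holder 0.55 [198. 284.] [0.736 0.248 0.   ]
side battery_door 0.87 [197. 286.] [0.736 0.251 0.   ]
side battery_door 0.42 [231. 158.] [ 0.747 -0.263  0.   ]
```

Run:
```python
import cv2,numpy as np
t=cv2.imread("pics/top0.png")[90:290,80:430]; t=cv2.resize(t,None,fx=2,fy=2,interpolation=cv2.INTER_CUBIC)
cv2.imwrite("pics/top0c.png",t)
s=cv2.imread("pics/side0.png")[100:370,150:380]
cv2.imwrite("pics/side0c.png",cv2.resize(s,None,fx=2.2,fy=2.2,interpolation=cv2.INTER_CUBIC))
```

```text
(no output)
```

View pics/top0c.png

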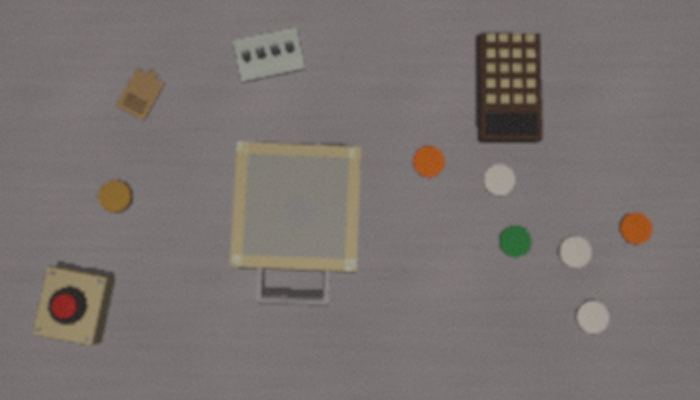

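View pics/side0c.png

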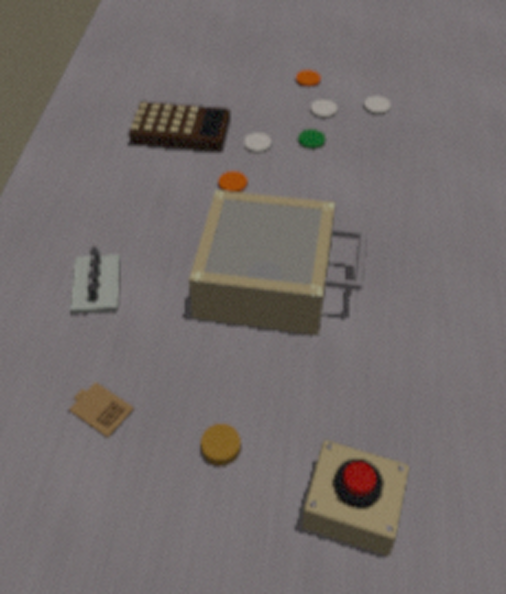

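The top view (full-image pixels) shows:
- **White discs:** (330,180), (368,216) and (376,248), so there are three.
- **Look-alikes to leave:** orange at (294,170) and (398,204), green at (337,210).
- **Slug:** brass, at (138,188).
- **Case and button:** the case centre is about (228,193) with its handle at the bottom (toward the robot), and the button is at (112,242).

I choose the white ones. Next I'll measure them and the case.

```bash
cat > b.py <<'E'
from h import *
np.set_printoptions(precision=4,suppress=True)
p,tp=cap("top"); im=p["image"]; hsv=cv2.cvtColor(im,cv2.COLOR_BGR2HSV)
def blobs(m,lo=60,hi=400):
    n,l,st,c=cv2.connectedComponentsWithStats(m.astype(np.uint8)); return [(c[i],st[i,4]) for i in range(1,n) if lo<st[i,4]<hi]
H,S,V=[hsv[...,i].astype(int) for i in range(3)]
w=(S<35)&(V>165)
for c,a in blobs(w): print("white",c,a,at_z(p,c,.007))
o=(H>12)&(H<25)&(S>150)
for c,a in blobs(o): print("brass",c,a,at_z(p,c,.016))
rd=((H<5)|(H>172))&(S>150)
for c,a in blobs(rd,20): print("red",c,a,at_z(p,c,.055))
# lid corners: cream hull
cr=((H>15)&(H<32)&(S>40)&(V>150)); q=np.zeros_like(cr); q[155:230,190:265]=cr[155:230,190:265]
pts=np.argwhere(q)[:,::-1].astype(np.float32)
W=np.array([at_z(p,u,.073)[:2] for u in pts]).astype(np.float32)
(c,wh,a)=cv2.minAreaRect(W*1000); print("lid rect mm",c,wh,a)
print("cam",ray(p,(p["cx"],p["cy"]))[0],p["vfov"])
E
python3 b.py
```

```text
brass [294.0952 170.3333] 63 [ 0.6432 -0.1409  0.016 ]
brass [137.1515 187.6182] 165 [0.5982 0.282  0.016 ]
brass [397.1053 203.8553] 76 [ 0.5508 -0.4165  0.016 ]
red [111.5161 242.6452] 124 [0.4527 0.3331 0.055 ]
lid rect mm (578.1766967773438, 35.309181213378906) (156.17086791992188, 154.93553161621094) 87.30056762695312
cam [ 0.4748 -0.0298  1.1388] 49.201458470299094
```

```bash
cat > plan.py <<'E'
import sys,json
from h import *
# usage: plan.py step_cm x y z yawdeg [x y z yaw ...]; yaw = world angle of tool x (mod 180 free)
def plan(wps,step=3.5,s=None):
    s=s or r.state(); P=np.array(s["tool_pos"]); M=R.from_quat(s["tool_rot"]).as_matrix()
    y=np.degrees(np.arctan2(M[1,0],M[0,0])); out=[]
    print("t",round(s["t"],2),"at",np.round(P,4),"yaw",round(y,2),"F",np.round(s["contact_force"],1),"grip",round(s["grip_width"],3),"z",np.round(M[:,2],3))
    for x,yy,z,ty in wps:
        T=np.array([x,yy,z]); dy=(ty-y+180)%360-180
        n=max(1,int(np.ceil(np.linalg.norm(T-P)*100/step)),int(np.ceil(abs(dy)/7)))
        for i in range(n):
            d=(T-P)/(n-i); a=np.radians(y); c,sn=np.cos(a),np.sin(a)
            X=np.array([c,sn,0]);Y=np.array([sn,-c,0])
            tx,tyy,tz=np.round([d@X*100,d@Y*100,-d[2]*100],2); w=round(-(ty-y+180-360*np.floor((ty-y+180)/360)-180)/(n-i),1)
            out.append([[tx,tyy,tz],w])
            P=P+(tx*X+tyy*Y)/100-np.array([0,0,tz/100]); y-=w
    for i in range(0,len(out),8): print(json.dumps([[list(map(float,a)),float(b)] for a,b in out[i:i+8]]))
if __name__=="__main__":
    v=list(map(float,sys.argv[1:])); plan([v[i:i+4] for i in range(1,len(v),4)],v[0])
E
python3 plan.py 3.5  0.40 0.42 0.2 30  0.452 0.041 0.17 -2.7
python3 - <<'E'
from h import *
import json
# joint7 margins
print(np.round(r.state()["joint_pos"],3))
p,tp=cap("top"); im=p["image"]; print(im[180,330],im[216,368],im[248,376],im[230,300])
hsv=cv2.cvtColor(im,cv2.COLOR_BGR2HSV).astype(int); m=((hsv[...,1]<40)&(hsv[...,2]>im[230,300].max()+35)).astype(np.uint8)
n,l,st,c=cv2.connectedComponentsWithStats(m)
for i in range(1,n):
    if 60<st[i,4]<400: print(c[i],st[i],at_z(p,c[i],.007))
E
```

```text
t 1.85 at [0.1636 0.6549 0.2227] yaw 75.97 F [-0.7 -1.2 -0.1] grip 0.999 z [ 0.  0. -1.]
[[[-1.71, 2.86, 0.23], 4.6], [[-1.47, 2.99, 0.23], 4.6], [[-1.23, 3.1, 0.23], 4.6], [[-0.97, 3.19, 0.23], 4.6], [[-0.71, 3.25, 0.22], 4.6], [[-0.45, 3.3, 0.23], 4.6], [[-0.19, 3.33, 0.22], 4.6], [[0.08, 3.33, 0.23], 4.6]]
[[[0.35, 3.32, 0.22], 4.6], [[0.62, 3.27, 0.23], 4.6], [[-1.31, 3.22, 0.27], 3.0], [[-1.14, 3.29, 0.27], 3.0], [[-0.97, 3.34, 0.27], 3.0], [[-0.79, 3.39, 0.27], 3.0], [[-0.61, 3.42, 0.27], 3.0], [[-0.43, 3.45, 0.27], 2.9]]
[[[-0.26, 3.47, 0.28], 3.0], [[-0.08, 3.48, 0.27], 2.9], [[0.1, 3.48, 0.28], 3.0], [[0.28, 3.46, 0.27], 2.9], [[0.45, 3.45, 0.28], 3.0]]
[-1.434  0.477  0.022  1.555 -0.011  1.109 -0.083]
[152 161 166] [150 159 162] [153 161 166] [121 119 125]
[329.29104478 179.80597015] [323 173  14  14 134] [ 0.61798726 -0.2373289   0.007     ]
[367.31851852 215.71851852] [361 209  14  14 135] [ 0.51976765 -0.33767861  0.007     ]
[375.88435374 248.14285714] [370 241  14  15 147] [ 0.43297077 -0.35763691  0.007     ]
```

move_arm:
  steps:
    - [[-1.7, 2.9, 0.2], 4.6, 3.5]
    - [[-1.5, 3.0, 0.2], 4.6, 3.5]
    - [[-1.2, 3.1, 0.2], 4.6, 3.5]
    - [[-1.0, 3.2, 0.2], 4.6, 3.5]
    - [[-0.7, 3.3, 0.2], 4.6, 3.5]
    - [[-0.5, 3.3, 0.2], 4.6, 3.5]
    - [[-0.2, 3.3, 0.2], 4.6, 3.5]
    - [[0.1, 3.3, 0.2], 4.6, 3.5]

```text
t: 2.57
tool_pos: [0.3495, 0.4659, 0.2051]
tool_rot: [0.944, 0.33, -0.001, -0.004]
contact_force: [1.3, 1.0, 0.4]
grip_width: 0.432
```

move_arm:
  steps:
    - [[0.35, 3.3, 0.2], 4.6, 3.5]
    - [[0.6, 3.3, 0.2], 4.6, 3.5]
    - [[-1.3, 3.2, 0.3], 3.0, 3.5]
    - [[-1.1, 3.3, 0.3], 3.0, 3.5]
    - [[-1.0, 3.3, 0.3], 3.0, 3.5]
    - [[-0.8, 3.4, 0.3], 3.0, 3.5]
    - [[-0.6, 3.4, 0.3], 3.0, 3.5]
    - [[-0.4, 3.4, 0.3], 3.0, 3.5]

```text
t: 3.23
tool_pos: [0.4267, 0.2017, 0.1816]
tool_rot: [0.996, 0.084, 0.002, -0.006]
contact_force: [0.4, -0.3, -0.1]
grip_width: 0.4
```

```bash
python3 plan.py 3.5 0.452 0.041 0.15 -2.7
```

```text
t 3.23 at [0.4267 0.2017 0.1816] yaw 9.69 F [ 0.4 -0.3 -0.1] grip 0.4 z [ 0.002  0.012 -1.   ]
[[[-0.04, 3.25, 0.63], 2.5], [[0.1, 3.25, 0.63], 2.5], [[0.24, 3.24, 0.63], 2.5], [[0.38, 3.23, 0.63], 2.4], [[0.52, 3.22, 0.64], 2.5]]
```

move_arm:
  steps:
    - [[0.0, 3.25, 0.6], 2.5, 3.5]
    - [[0.1, 3.25, 0.6], 2.5, 3.5]
    - [[0.25, 3.25, 0.6], 2.5, 3.5]
    - [[0.4, 3.2, 0.6], 2.4, 3.5]
    - [[0.5, 3.2, 0.6], 2.5, 3.5]
    - [[0, 0.8, 0], 0, 3.5]
    - [[0, 0, 0], 0, 3.5]

```text
t: 3.82
tool_pos: [0.452, 0.019, 0.15]
tool_rot: [0.999, -0.035, 0.003, -0.008]
contact_force: [-0.2, 0.6, -0.1]
grip_width: 0.4
```

```bash
cat > c.py <<'E'
from h import *
import sys
np.set_printoptions(precision=4,suppress=True)
p,tp=cap("wrist"); cv2.imwrite(f"pics/{sys.argv[1]}.png",p["image"])
print(p["mount"],f_of(p),p["cx"],p["cy"])
for k in sys.argv[2:]:
    k,z=k.split(":")
    for d in vision.place_of(k,p)[:4]: print(k,round(d["score"],2),np.round(d["pixel"]),at_z(p,d["pixel"],float(z),tp))
for X in [(.4583,.041,.056),(.658,.0315,.045)]: print(proj(p,X,tp))
E
python3 c.py w1 lid_handle:.056 lid_hinge:.045; python3 plan.py 3.5 0.4583 0.041 0.037 -2.7
```

```text
[[ 1.     -0.0004 -0.0003 -0.0004]
 [ 0.0004  0.9671  0.2545 -0.0692]
 [ 0.0002 -0.2545  0.9671 -0.1618]
 [ 0.      0.      0.      1.    ]] 297.3186396354542 255.57864167304362 191.85051673662497
lid_hinge 0.59 [446. 170.] [0.657  0.0283 0.045 ]
[260.7801 170.7571]
[447.3755 167.484 ]
t 3.97 at [0.4523 0.0224 0.1502] yaw -3.72 F [ 0.3  0.1 -0.2] grip 0.396 z [ 0.008  0.016 -1.   ]
[[[0.12, -0.47, 2.83], -0.3], [[0.12, -0.47, 2.83], -0.2], [[0.12, -0.47, 2.83], -0.3], [[0.13, -0.48, 2.83], -0.2]]
```

View pics/w1.png

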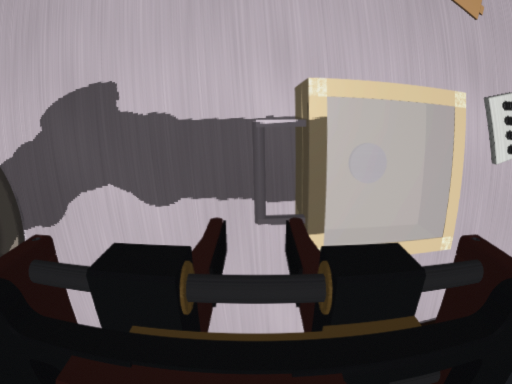

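The wrist view shows the bar at column ~260, between arms at rows 122 and 217. My prediction was (261,171), so they agree. Descending now.

move_arm:
  steps:
    - [[0.15, -0.5, 2.8], -0.3, 3.5]
    - [[0.15, -0.5, 2.8], -0.3, 3.5]
    - [[0.15, -0.5, 2.8], -0.2, 3.5]
    - [[0.15, -0.5, 2.8], -0.2, 3.5]
    - [[0, 0, 0.3], 0, 3.5]
    - [[0, 0, 0], 0, 3.5]
  newtons: 15

```text
t: 4.47
tool_pos: [0.4651, 0.0587, 0.0344]
tool_rot: [1.0, -0.013, 0.008, -0.012]
contact_force: [-0.6, -0.5, 1.1]
grip_width: 0.396
```

move_arm:
  steps:
    - [[0, 0, 0], 0, 0]
    - [[0, 0, 0], 0, 0]
    - [[0, 0, 0], 0, 0]
    - [[0, 0, 0], 0, 0]
    - [[0, 0, 0], 0, 0]
    - [[0, 0, 0], 0, 0]
  newtons: 15

```text
t: 4.97
tool_pos: [0.4583, 0.0607, 0.0383]
tool_rot: [1.0, -0.011, 0.003, -0.014]
contact_force: [-0.2, -1.2, -2.6]
grip_width: 0.106
```

```bash
cat > arc.py <<'E'
from h import *
import sys,json
# lid arc from current position to theta target
HG=np.array([.658,.0315]); ya=np.radians(-2.7); cx=np.array([np.cos(ya),np.sin(ya)])
tgt=float(sys.argv[1]); dth=float(sys.argv[2]); s=r.state(); P=np.array(s["tool_pos"]); M=R.from_quat(s["tool_rot"]).as_matrix()
G=P-M[:,2]*.019
xr=(G[:2]-HG)@cx; zr=G[2]-.045; th=np.arctan2(zr,-xr)-.055
print("t",s["t"],"G",np.round(G,4),"r",np.hypot(xr,zr),"theta",th,"F",np.round(s["contact_force"],1),"grip",s["grip_width"],"z",np.round(M[:,2],3))
n=int(np.ceil(abs(tgt-th)/dth)); pts=[(xr,zr)]+[(-.2003*np.cos(t+.055),.2003*np.sin(t+.055)) for t in np.linspace(th,tgt,n+1)[1:]]
out=[[[round((b[0]-a[0])*100,1),0,round(-(b[1]-a[1])*100,1)],0] for a,b in zip(pts,pts[1:])]
for i in range(0,n,8): print(json.dumps(out[i:i+8]))
E
python3 arc.py 1.6 .1
```

```text
t 4.9667 G [0.4582 0.0602 0.0573] r 0.2012804943697107 theta 0.005948582981194307 F [-0.2 -1.2 -2.6] grip 0.10552347752147316 z [ 0.005  0.028 -1.   ]
[[[0.3, 0, -2.0], 0], [[0.4, 0, -2.0], 0], [[0.6, 0, -1.9], 0], [[0.8, 0, -1.8], 0], [[1.0, 0, -1.7], 0], [[1.1, 0, -1.6], 0], [[1.3, 0, -1.5], 0], [[1.4, 0, -1.4], 0]]
[[[1.6, 0, -1.2], 0], [[1.7, 0, -1.1], 0], [[1.8, 0, -0.9], 0], [[1.9, 0, -0.7], 0], [[1.9, 0, -0.5], 0], [[2.0, 0, -0.3], 0], [[2.0, 0, -0.1], 0], [[2.0, 0, 0.1], 0]]
```

move_arm:
  steps:
    - [[0.3, 0, -2.0], 0, 0]
    - [[0.4, 0, -2.0], 0, 0]
    - [[0.6, 0, -1.9], 0, 0]
    - [[0.8, 0, -1.8], 0, 0]
    - [[1.0, 0, -1.7], 0, 0]
    - [[1.1, 0, -1.6], 0, 0]
    - [[1.3, 0, -1.5], 0, 0]
    - [[1.4, 0, -1.4], 0, 0]

```text
t: 5.63
tool_pos: [0.5423, 0.0562, 0.1921]
tool_rot: [1.0, -0.013, 0.023, -0.016]
contact_force: [12.2, 1.1, -21.7]
grip_width: 0.108
```

```bash
python3 arc.py 1.6 .1
```

```text
t 5.6333 G [0.5415 0.0556 0.2111] r 0.20347482059526778 theta 0.8998507846427407 F [ 12.2   1.1 -21.7] grip 0.10808137196179676 z [ 0.046  0.032 -0.998]
[[[1.7, 0, -0.7], 0], [[1.6, 0, -0.8], 0], [[1.6, 0, -0.7], 0], [[1.7, 0, -0.5], 0], [[1.7, 0, -0.4], 0], [[1.7, 0, -0.2], 0], [[1.8, 0, -0.1], 0], [[1.8, 0, 0.1], 0]]
```

move_arm:
  steps:
    - [[1.7, 0, -0.6], 0, 0]
    - [[1.6, 0, -0.6], 0, 0]
    - [[1.6, 0, -0.5], 0, 0]
    - [[1.7, 0, -0.4], 0, 0]
    - [[1.7, 0, -0.3], 0, 0]
    - [[1.7, 0, -0.1], 0, 0]

```text
t: 6.13
tool_pos: [0.6417, 0.0514, 0.2295]
tool_rot: [0.999, -0.014, 0.022, -0.018]
contact_force: [-1.5, 0.0, -2.3]
grip_width: 0.108
```

```bash
python3 arc.py 1.6 .1
```

```text
t 6.1333 G [0.6409 0.0507 0.2485] r 0.20428326016709686 theta 1.4274021755457402 F [-1.5  0.  -2.3] grip 0.10786139120291567 z [ 0.045  0.036 -0.998]
[[[1.8, 0, 0.3], 0], [[1.7, 0, 0.1], 0]]
```

move_arm:
  steps:
    - [[1.8, 0, 0.2], 0, 0]
    - [[1.8, 0, 0.2], 0, 0]
    - [[0, 0, 0], 0, 0]
    - [[0, 0, 0], 0, 3.5]
    - [[0, 0, 0], 0, 3.5]
    - [[0, 0, 0], 0, 3.5]
    - [[0, 0, 0], 0, 3.5]

```text
t: 6.72
tool_pos: [0.6798, 0.0487, 0.2324]
tool_rot: [0.999, -0.015, 0.025, -0.018]
contact_force: [-1.1, -0.5, -0.6]
grip_width: 0.369
```

```bash
python3 arc.py 1.6 .1;  python3 plan.py 3.5 .668 .05 .31 -2.7 .618 -.237 .2 -80 .618 -.237 .13 -80
```

```text
t 6.7167 G [0.6788 0.048  0.2514] r 0.20732112231193997 theta 1.61256082591833 F [-1.1 -0.5 -0.6] grip 0.36895514651627315 z [ 0.051  0.036 -0.998]
[[[-0.3, 0, 0.7], 0]]
t 6.72 at [0.6798 0.0487 0.2324] yaw -1.82 F [-1.1 -0.5 -0.6] grip 0.369 z [ 0.051  0.036 -0.998]
[[[-0.39, -0.03, -2.59], 0.3], [[-0.4, -0.03, -2.59], 0.3], [[-0.39, -0.03, -2.58], 0.3], [[-0.3, 2.41, 0.92], 6.4], [[-0.03, 2.43, 0.92], 6.4], [[0.24, 2.42, 0.92], 6.4], [[0.51, 2.37, 0.92], 6.5], [[0.77, 2.3, 0.91], 6.4]]
[[[1.02, 2.2, 0.92], 6.5], [[1.27, 2.07, 0.91], 6.4], [[1.49, 1.92, 0.92], 6.5], [[1.69, 1.74, 0.91], 6.4], [[1.88, 1.54, 0.92], 6.5], [[2.04, 1.32, 0.91], 6.4], [[2.18, 1.08, 0.92], 6.5], [[-0.0, -0.0, 3.5], -0.0]]
[[[-0.0, -0.0, 3.5], -0.0]]
```

```bash
cat > plan.py <<'E'
import sys,json
from h import *
# usage: plan.py step_cm x y z yawdeg [...]; yaw = world angle of tool x
def plan(wps,step=3.5):
    s=r.state(); P=np.array(s["tool_pos"]); M=R.from_quat(s["tool_rot"]).as_matrix()
    yw=lambda M: np.degrees(np.arctan2(M[1,0],M[0,0])); out=[]
    print("t",round(s["t"],2),"at",np.round(P,4),"yaw",round(yw(M),2),"F",np.round(s["contact_force"],1),"grip",round(s["grip_width"],3),"z",np.round(M[:,2],3),"j7",round(s["joint_pos"][6],2))
    for x,yy,z,ty in wps:
        T=np.array([x,yy,z]); dy=(ty-yw(M)+180)%360-180
        n=max(1,int(np.ceil(np.linalg.norm(T-P)*100/step)),int(np.ceil(abs(dy)/7)))
        for i in range(n):
            d=np.round(M.T@(T-P)/(n-i)*100,2); w=round(-((ty-yw(M)+180)%360-180)/(n-i),1)
            out.append([(d+0.).tolist(),float(w)+0.]); P=P+M@d/100; M=M@R.from_euler("z",w,degrees=True).as_matrix()
        out[-1].append("<-")
    for i in range(0,len(out),8): print(json.dumps(out[i:i+8]))
if __name__=="__main__":
    v=list(map(float,sys.argv[1:])); plan([v[i:i+4] for i in range(1,len(v),4)],v[0])
E
python3 plan.py 3.8 .678 .05 .31 -2.7 .618 -.225 .2 -92.7 .618 -.225 .13 -92.7
```

```text
t 6.72 at [0.6798 0.0487 0.2324] yaw -1.82 F [-1.1 -0.5 -0.6] grip 0.369 z [ 0.051  0.036 -0.998] j7 0.07
[[[0.07, -0.14, -2.58], 0.3], [[0.07, -0.14, -2.59], 0.3], [[0.06, -0.14, -2.58], 0.3, "<-"], [[-0.4, 2.17, 0.74], 6.9], [[-0.14, 2.2, 0.75], 6.9], [[0.13, 2.2, 0.74], 6.9], [[0.39, 2.17, 0.75], 6.9], [[0.65, 2.1, 0.74], 6.9]]
[[[0.89, 2.01, 0.75], 6.9], [[1.13, 1.89, 0.74], 6.9], [[1.35, 1.74, 0.75], 7.0], [[1.55, 1.56, 0.74], 6.9], [[1.73, 1.37, 0.75], 7.0], [[1.88, 1.15, 0.74], 7.0], [[2.01, 0.91, 0.75], 6.9], [[2.09, 0.65, 0.74], 7.0, "<-"]]
[[[0.14, 0.17, 3.49], 0.0], [[0.13, 0.18, 3.5], 0.0, "<-"]]
```

move_arm:
  steps:
    - [[0, 0, -2.6], 0.3, 4]
    - [[0, 0, -2.6], 0.3, 4]
    - [[0, 0, -2.6], 0.3, 4]
    - [[0, 0, -0.6], 0, 4]
    - [[-0.4, 2.2, 0], 6.9, 4]
    - [[-0.1, 2.2, 0.5], 6.9, 6]
    - [[0.1, 2.2, 0.7], 6.9, 6.2]
    - [[0.4, 2.2, 0.7], 6.9, 6.2]

```text
t: 7.38
tool_pos: [0.6548, -0.0351, 0.3008]
tool_rot: [0.964, -0.263, 0.023, -0.029]
contact_force: [-0.2, -0.3, -0.4]
grip_width: 0.648
```

move_arm:
  steps:
    - [[0.65, 2.1, 0.7], 6.9, 6.2]
    - [[0.9, 2.0, 0.7], 6.9, 6.2]
    - [[1.1, 1.9, 0.7], 6.9, 6.2]
    - [[1.35, 1.7, 0.7], 7, 6.2]
    - [[1.55, 1.6, 0.7], 6.9, 6.2]
    - [[1.7, 1.4, 0.7], 7, 6.2]
    - [[1.9, 1.15, 0.7], 7, 6.2]
    - [[2.0, 0.9, 0.7], 6.9, 6.2]

```text
t: 8.05
tool_pos: [0.6086, -0.2088, 0.2321]
tool_rot: [0.719, -0.694, 0.007, -0.04]
contact_force: [0.5, 0.4, -0.1]
grip_width: 0.705
```

```bash
python3 plan.py 3.8 .618 -.225 .13 -92.7
python3 - <<'E'
from h import *
p,tp=cap("top"); cv2.imwrite("pics/top1.png",p["image"])
for n in ("disc_a","slug","plate_top","lid_handle"):
    for d in vision.place_of(n,p)[:6]: print(n,round(d["score"],2),np.round(d["pixel"]),np.round(at_z(p,d["pixel"],.25 if n=="lid_handle" else .01),4))
E
```

```text
t 8.05 at [ 0.6086 -0.2088  0.2321] yaw -87.82 F [ 0.5  0.4 -0.1] grip 0.705 z [ 0.065  0.048 -0.997] j7 -0.82
[[[0.71, -0.07, 3.39], 1.6], [[0.7, -0.09, 3.38], 1.6], [[0.7, -0.11, 3.39], 1.7, "<-"]]
disc_a 0.69 [376. 250.] [ 0.4292 -0.3556  0.01  ]
disc_a 0.5 [294. 171.] [ 0.6414 -0.142   0.01  ]
disc_a 0.4 [398. 204.] [ 0.5513 -0.421   0.01  ]
slug 0.53 [137. 188.] [0.599  0.2846 0.01  ]
slug 0.23 [222. 139.] [0.7324 0.0535 0.01  ]
plate_top 0.98 [231. 193.] [0.583  0.0301 0.01  ]
plate_top 0.67 [232. 192.] [0.5868 0.0287 0.01  ]
lid_handle 0.9 [224. 140.] [0.6743 0.033  0.25  ]
```

move_arm:
  steps:
    - [[0.7, -0.1, 3.3], 1.6, 6.2]
    - [[0.7, -0.1, 3.3], 1.6, 6.2]
    - [[0.7, -0.1, 3.3], 1.7, 6.2]
    - [[0, 0, 0], 0, 6.2]

```text
t: 8.63
tool_pos: [0.6268, -0.2164, 0.1343]
tool_rot: [-0.697, 0.715, -0.008, 0.045]
contact_force: [-1.2, 1.5, -0.5]
grip_width: 0.708
```

```bash
cat > d.py <<'E'
from h import *
import sys
np.set_printoptions(precision=4,suppress=True)
name,kind,z=sys.argv[1],sys.argv[2],float(sys.argv[3])
p,tp=cap("wrist"); im=p["image"]; cv2.imwrite(f"pics/{name}.png",im)
hsv=cv2.cvtColor(im,cv2.COLOR_BGR2HSV).astype(int); H,S,V=hsv[...,0],hsv[...,1],hsv[...,2]
if kind=="white": m=(S<30)&(V>195)
elif kind=="brass": m=(H>12)&(H<28)&(S>130)&(V>90)
m=cv2.morphologyEx(m.astype(np.uint8),cv2.MORPH_OPEN,np.ones((3,3)))
cs,_=cv2.findContours(m,cv2.RETR_EXTERNAL,cv2.CHAIN_APPROX_NONE)
for c in cs:
    if cv2.contourArea(c)<150: continue
    W=np.array([at_z(p,q[0],z,tp)[:2] for q in c],np.float32)*1000
    (cc,rr)=cv2.minEnclosingCircle(W); print(kind,"px",cv2.minEnclosingCircle(c)[0],"world",np.array(cc)/1000,"R",round(rr,1),"area",round(cv2.contourArea(W)))
for d in vision.place_of({"white":"disc_a","brass":"slug"}[kind],p)[:4]: print("net",round(d["score"],2),np.round(d["pixel"]),at_z(p,d["pixel"],0.0,tp))
E
python3 d.py w2 white .007; python3 plan.py 2.5 .618 -.237 .02 -92.7 .618 -.237 .002 -92.7
```

```text
white px (223.0, 315.0) world [ 0.4814 -0.1664] R 38.3 area 908
white px (284.5, 203.0) world [ 0.6165 -0.2387] R 22.4 area 1087
white px (199.5, 98.5) world [ 0.7253 -0.1545] R 40.5 area 1168
white px (217.5, 71.0) world [ 0.7529 -0.1738] R 33.4 area 584
white px (31.0, 69.0) world [0.7952 0.0819] R 51.5 area 2701
net 0.74 [436. 252.] [ 0.5515 -0.4248  0.    ]
net 0.66 [283. 201.] [ 0.6176 -0.2377  0.    ]
net 0.6 [195. 179.] [ 0.642  -0.1456  0.    ]
t 8.73 at [ 0.629  -0.2178  0.1398] yaw -91.29 F [-0.7  0.7  0.5] grip 0.706 z [ 0.081  0.05  -0.995] j7 -0.78
[[[0.51, 0.4, 2.35], 0.3], [[0.52, 0.4, 2.35], 0.3], [[0.52, 0.4, 2.34], 0.3], [[0.52, 0.39, 2.35], 0.3], [[0.52, 0.39, 2.34], 0.2, "<-"], [[0.09, 0.14, 1.8], 0.0, "<-"]]
```

View pics/w2.png

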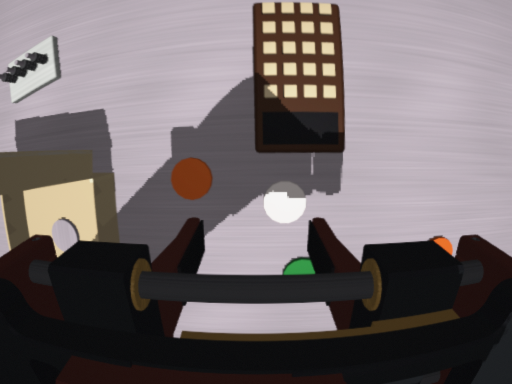

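Disc 1 is in view at (284,203), which gives (0.617,-0.238). That matches the top view.

move_arm:
  steps:
    - [[0.5, 0.5, 2.6], 0.3, 6.2]
    - [[0.5, 0.5, 2.6], 0.3, 6.2]
    - [[0.5, 0.5, 2.6], 0.3, 6.2]
    - [[0.5, 0.4, 2.3], 0.3, 6.2]
    - [[0.4, 0.3, 1.0], 0, 6.2]
    - [[0, 0, 0], 0, 6.2]

```text
t: 9.23
tool_pos: [0.629, -0.2343, 0.0401]
tool_rot: [-0.696, 0.716, -0.02, 0.055]
contact_force: [0.1, -0.6, -0.3]
grip_width: 0.706
```

```bash
python3 plan.py 2.5 .617 -.238 .003 -92.7
```

```text
t 9.23 at [ 0.629  -0.2343  0.0401] yaw -91.43 F [ 0.1 -0.6 -0.3] grip 0.706 z [ 0.107  0.047 -0.993] j7 -0.65
[[[0.29, 0.79, 1.77], 0.6], [[0.31, 0.78, 1.77], 0.7, "<-"]]
```

```bash
python3 -c "
from h import *
s=r.state();print(np.round(s['joint_pos'],4),np.round(s['joint_velocities'],3),np.round(s['effort'],1))"
```

```text
[-0.1792  0.7609  0.7019  1.7997 -0.8058  0.7972 -0.6453] [-0.021 -0.032  0.011 -0.027  0.012  0.025 -0.012] [ -0.  -56.5  13.9 -18.3  -0.6  -0.4   0.2]
```

move_arm:
  steps:
    - [[0, 0, 0], 0, 6.2]
    - [[0, 0, 0], 0, 6.2]
    - [[0, 0, 0], 0, 6.2]
    - [[0, 0, 0], 0, 6.2]

```text
t: 9.57
tool_pos: [0.6339, -0.2345, 0.0478]
tool_rot: [-0.697, 0.714, -0.024, 0.058]
contact_force: [-1.0, 0.1, 0.1]
grip_width: 0.707
```

```bash
python3 -c "
from h import *
s=r.state();print(np.round(s['joint_pos'],4),np.round(s['joint_velocities'],3),np.round(s['effort'],1))"; python3 plan.py 2.5 .617 -.238 .003 -92.7
```

```text
[-0.183   0.7524  0.7069  1.7936 -0.8024  0.8012 -0.6472] [-0.009 -0.024  0.009 -0.013  0.006  0.008 -0.006] [  0.1 -57.1  14.5 -18.5  -0.4  -0.1   0. ]
t 9.57 at [ 0.6339 -0.2345  0.0478] yaw -91.18 F [-1.   0.1  0.1] grip 0.707 z [ 0.116  0.045 -0.992] j7 -0.65
[[[0.3, 1.09, 2.12], 0.8], [[0.32, 1.09, 2.11], 0.7, "<-"]]
```

The arm creeps up and outward a little on every row, and that slowly tilts the tool. I'll compensate for it and use few, large rows.

move_arm:
  steps:
    - [[0.3, 1.2, 2.4], 0.8, 6.2]
    - [[0.3, 1.2, 2.3], 0.7, 6.2]
    - [[0, 0.2, 0.3], 0, 6.2]

```text
t: 9.82
tool_pos: [0.6237, -0.2393, 0.0027]
tool_rot: [-0.689, 0.721, -0.033, 0.063]
contact_force: [0.0, 0.7, 12.9]
grip_width: 0.704
```

```bash
python3 plan.py 2.5 .617 -.238 .003 -92.7
```

```text
t 9.82 at [ 0.6237 -0.2393  0.0027] yaw -92.45 F [ 0.   0.7 12.9] grip 0.704 z [ 0.136  0.04  -0.99 ] j7 -0.58
[[[-0.1, 0.67, -0.12], 0.2, "<-"]]
```

move_arm:
  steps:
    - [[0, 0.8, -0.2], 0.2, 6.2]
    - [[0, 0.2, 0.2], 0, 0]
    - [[0, 0.1, 0.2], 0, 0]
    - [[0, 0.1, 0.2], 0, 0]
    - [[0, 0.1, 0.2], 0, 0]
  newtons: 25

```text
t: 10.23
tool_pos: [0.6158, -0.2458, 0.0022]
tool_rot: [-0.687, 0.723, -0.041, 0.064]
contact_force: [-5.7, 6.4, 21.8]
grip_width: 0.488
```

```bash
python3 plan.py 3.8 .617 -.238 .10 -92.7 .582 .032 .10 -92.7 .582 .032 .02 -92.7;python3 d.py w3 white .007
```

```text
t 10.23 at [ 0.6158 -0.2458  0.0022] yaw -92.8 F [-5.7  6.4 21.8] grip 0.488 z [ 0.148  0.029 -0.989] j7 -0.56
[[[-0.38, -0.5, -3.21], 0.0], [[-0.38, -0.51, -3.21], 0.0], [[-0.38, -0.5, -3.21], -0.1, "<-"], [[-3.35, 0.61, 0.03], 0.0], [[-3.35, 0.61, 0.03], 0.0], [[-3.35, 0.61, 0.03], 0.0], [[-3.35, 0.61, 0.04], 0.0], [[-3.35, 0.6, 0.03], 0.0]]
[[[-3.35, 0.61, 0.04], 0.0], [[-3.34, 0.6, 0.03], 0.0], [[-3.35, 0.61, 0.04], 0.0, "<-"], [[0.1, 0.39, 2.64], 0.0], [[0.1, 0.39, 2.63], 0.0], [[0.09, 0.39, 2.64], 0.0, "<-"]]
white px (255.5, 328.5) world [ 0.5521 -0.2426] R 36.7 area 1048
white px (438.0, 305.0) world [ 0.5565 -0.3691] R 13.1 area 200
white px (339.0, 223.0) world [ 0.6213 -0.2948] R 13.4 area 136
white px (422.5, 127.5) world [ 0.6948 -0.3844] R 123.6 area 22699
white px (90.5, 116.06790161132812) world [ 0.7268 -0.1015] R 124.8 area 23539
net 0.61 [258. 233.] [ 0.6166 -0.2476  0.    ]
net 0.56 [ 99. 197.] [ 0.6426 -0.1438  0.    ]
```

move_arm:
  steps:
    - [[-0.2, -0.3, -3.4], 0, 0]
    - [[-2.5, 0.2, -3.0], 0, 0]
    - [[-3.9, 0.6, -0.8], 0, 0]
    - [[-3.9, 0.6, 0.1], 0, 0]
    - [[-3.9, 0.7, 0.1], 0, 0]
    - [[-3.9, 0.7, 0.1], 0, 0]
    - [[-3.9, 0.7, 0.1], 0, 0]
    - [[-3.9, 0.7, 0.1], 0, 0]

```text
t: 11.0
tool_pos: [0.5809, 0.0114, 0.0779]
tool_rot: [-0.68, 0.729, -0.045, 0.064]
contact_force: [1.6, 1.0, -0.3]
grip_width: 0.486
```

```bash
python3 - <<'E'
from h import *
p,tp=cap("wrist"); cv2.imwrite("pics/w4.png",p["image"])
for d in vision.place_of("plate_top",p)[:3]: print("plate",round(d["score"],2),np.round(d["pixel"]),np.round(at_z(p,d["pixel"],.01,tp),4))
E
python3 plan.py 3.8 .582 .032 .10 -92.7 .582 .032 .015 -92.7
```

```text
plate 0.98 [232. 223.] [0.575  0.0332 0.01  ]
t 11.1 at [0.5803 0.0196 0.0764] yaw -93.14 F [-0.6  0.1  0.3] grip 0.487 z [ 0.15   0.027 -0.988] j7 -1.06
[[[-1.33, -0.44, -2.27], -0.4, "<-"], [[0.1, 0.42, 2.8], 0.0], [[0.1, 0.42, 2.8], 0.0], [[0.09, 0.42, 2.8], 0.0, "<-"]]
```

View pics/w4.png

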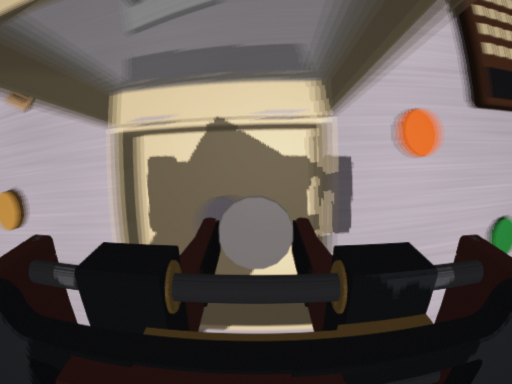

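Run:
```python
from h import *
p,tp=cap("top"); im=cv2.imread("pics/top1.png")
c=im[150:235,185:275]; cv2.imwrite("pics/top1c.png",cv2.resize(c,None,fx=7,fy=7,interpolation=cv2.INTER_CUBIC))
for X in [(.578,.035,.01),(.578,.035,.045)]: print(proj(p,X))
ya=np.radians(-2.7);C=np.array([.578,.035]);u=np.array([np.cos(ya),np.sin(ya)]);v=np.array([-u[1],u[0]])
for a,b in((-1,-1),(-1,1),(1,1),(1,-1)): print((proj(p,np.r_[C+.08*(a*u+b*v),.045])-[185,150])*7)
print((proj(p,(.578,.035,.01))-[185,150])*7, 'px/mm',np.linalg.norm(proj(p,(.678,.035,.01))-proj(p,(.578,.035,.01)))/100*7)
```

```text
[229.1797707  194.84532191]
[228.41423494 193.63194518]
[508.81626202 528.86222923]
[ 77.99234694 510.90946942]
[102.16857507  85.45848629]
[526.17751931 103.23909544]
[309.25839493 313.91725335] px/mm 2.5562016583168146
```

View pics/top1c.png

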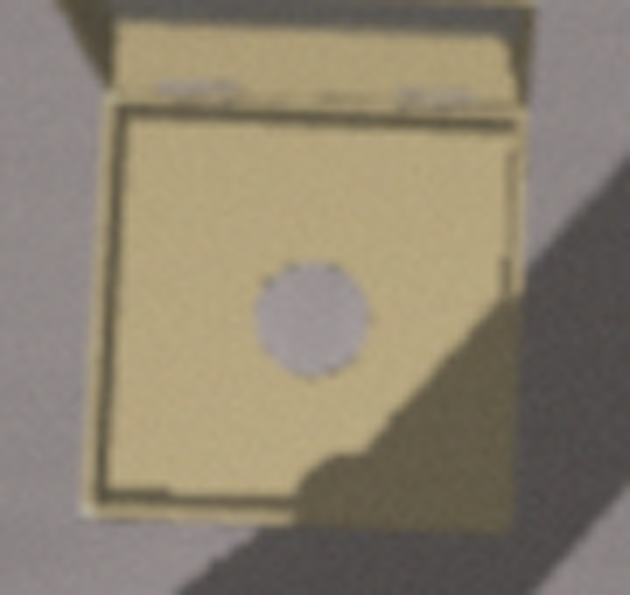

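```bash
python3 - <<'E'
from h import *
p,tp=cap("wrist")
im=p["image"]; g=cv2.cvtColor(im,cv2.COLOR_BGR2GRAY)
for px in [(256,232)]:
    for dz in (.004,.007): print(np.round(at_z(p,px,tp[0][2]+dz,tp)-tp[0],4))
for d in vision.place_of("disc_a",p)[:3]: print(d["score"],d["pixel"],np.round(at_z(p,d["pixel"],tp[0][2]-.001,tp)-tp[0],4))
E
python3 plan.py 3.0 .577 .0345 .013 -92.7
```

```text
[ 0.0028 -0.0007  0.004 ]
[ 0.0035 -0.0008  0.007 ]
0.96 [256.0, 229.3] [ 0.0032 -0.0005 -0.001 ]
0.77 [424.0, 132.6] [ 0.057  -0.1102 -0.001 ]
0.57 [502.7, 233.2] [-0.0166 -0.187  -0.001 ]
t 11.25 at [0.5814 0.0094 0.0777] yaw -93.86 F [-0.2 -0.6 -0.6] grip 0.486 z [ 0.153  0.02  -0.988] j7 -1.05
[[[-0.76, 0.53, 2.13], -0.4], [[-0.76, 0.53, 2.12], -0.4], [[-0.76, 0.52, 2.13], -0.4, "<-"]]
```

move_arm:
  steps:
    - [[-1.3, 0.8, 2.2], -0.4, 0]
    - [[-1.0, 0.6, 1.9], -0.4, 0]
    - [[-0.2, 0.3, 0.8], 0, 0]

```text
t: 11.5
tool_pos: [0.5774, 0.0293, 0.0295]
tool_rot: [-0.681, 0.728, -0.049, 0.065]
contact_force: [-0.4, -0.3, -0.9]
grip_width: 0.489
```

```bash
python3 plan.py 3.0 .574 .035 .0125 -92.7
```

```text
t 11.5 at [0.5774 0.0293 0.0295] yaw -93.67 F [-0.4 -0.3 -0.9] grip 0.489 z [ 0.161  0.017 -0.987] j7 -1.0
[[[-0.5, 0.64, 1.64], -1.0, "<-"]]
```

move_arm:
  steps:
    - [[-0.5, 0.6, 1.3], -0.5, 0]
    - [[0, 0.2, 0.4], -0.3, 0]

```text
t: 11.67
tool_pos: [0.5729, 0.0324, 0.0112]
tool_rot: [-0.684, 0.725, -0.049, 0.065]
contact_force: [-11.8, 12.3, 32.9]
grip_width: 0.492
```

```bash
python3 plan.py 3.0 .574 .035 .0125 -92.7
```

```text
t 11.67 at [0.5729 0.0324 0.0112] yaw -93.15 F [-11.8  12.3  32.9] grip 0.492 z [ 0.161  0.017 -0.987] j7 -0.96
[[[-0.27, -0.11, -0.1], -0.5, "<-"]]
```

move_arm:
  steps:
    - [[-0.3, 0, -0.3], 0, 0]
    - [[0, 0.2, 0.2], 0, 6.2]
    - [[0, 0.1, 0.2], 0, 6.2]
    - [[0, 0.1, 0.2], 0, 6.2]

```text
t: 12.0
tool_pos: [0.5707, 0.029, 0.0088]
tool_rot: [-0.681, 0.728, -0.051, 0.065]
contact_force: [-0.3, 0.4, -0.3]
grip_width: 0.674
```

```bash
python3 plan.py 4 .574 .035 .08 -92.7 .527 -.32 .10 -92.7
```

```text
t 12.0 at [0.5707 0.029  0.0088] yaw -93.68 F [-0.3  0.4 -0.3] grip 0.674 z [ 0.163  0.014 -0.986] j7 -0.96
[[[-0.4, -0.72, -3.48], -0.5], [[-0.4, -0.72, -3.48], -0.5, "<-"], [[3.96, 0.28, -0.36], 0.0], [[3.96, 0.28, -0.36], 0.0], [[3.96, 0.28, -0.36], 0.0], [[3.96, 0.28, -0.36], 0.0], [[3.96, 0.28, -0.36], 0.0], [[3.96, 0.28, -0.36], 0.0]]
[[[3.96, 0.28, -0.36], 0.0], [[3.96, 0.29, -0.37], 0.0], [[3.95, 0.28, -0.36], 0.0, "<-"]]
```

move_arm:
  steps:
    - [[0, -0.5, -3.4], -0.5, 6.2]
    - [[0, -0.6, -3.4], -0.5, 6.2]
    - [[0, 0, -0.8], 0, 3.5]

```text
t: 12.25
tool_pos: [0.5668, 0.024, 0.0848]
tool_rot: [-0.686, 0.723, -0.05, 0.061]
contact_force: [1.3, -1.2, 0.5]
grip_width: 0.663
```

```bash
python3 d.py w5 white .017; python3 plan.py 4 .574 -.043 .07 -92.7  .574 -.043 .02 -92.7
```

```text
net 0.63 [502. 223.] [ 0.5348 -0.2522  0.    ]
net 0.59 [247. 206.] [0.5719 0.0324 0.    ]
net 0.57 [427. 121.] [ 0.6442 -0.143   0.    ]
t 12.35 at [0.5658 0.0249 0.0829] yaw -92.86 F [ 0.5  0.9 -0.2] grip 0.579 z [ 0.156  0.012 -0.988] j7 -1.08
[[[3.38, -0.48, 0.66], -0.1], [[3.38, -0.48, 0.66], -0.1, "<-"], [[0.05, 0.39, 2.47], 0.0], [[0.05, 0.39, 2.46], 0.0, "<-"]]
```

View pics/w5.png

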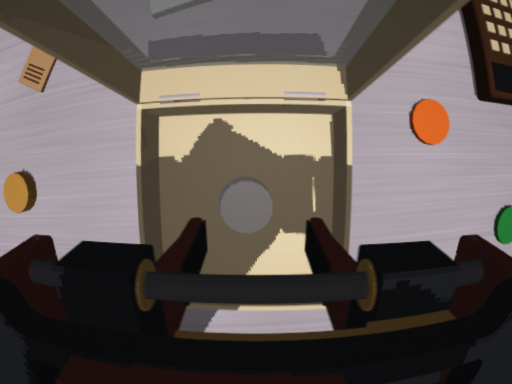

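Disc 1 sits at (246,206) and covers the plate with no crescent of plate showing. I'll check for camera bias using the case corners.

```bash
cat > bias.py <<'E'
from h import *
import sys
# detect case rear corners bias: project model corners with image pose; print
p,tp=cap("wrist"); cv2.imwrite(f"pics/{sys.argv[1]}.png",p["image"])
ya=np.radians(-2.7);C=np.array([.577,.0345]);u=np.array([np.cos(ya),np.sin(ya)]);v=np.array([-u[1],u[0]])
for a,b in((1,1),(1,-1)): print("rear corner",np.round(proj(p,np.r_[C+.08*(a*u+b*v),.045],tp),1))
for z in (.01,.017,.024,.031): print(z,"plate axis px",np.round(proj(p,np.r_[C,z],tp),1), "1cm x ->",np.round(proj(p,np.r_[C+[.01,0],z],tp),1))
h=float(sys.argv[2])
for k in sys.argv[3:]:
  for d in vision.place_of(k,p)[:3]: print(k,round(d["score"],2),np.round(d["pixel"],1),np.round(at_z(p,d["pixel"],h,tp),4))
for k in sys.argv[3:]:
  for d in vision.find_in(k,p)[:3]: e=d["extent"]; print(k,round(d["score"],2),np.round(e,1),np.round([(e[0]+e[2])/2,(e[1]+e[3])/2],1))
g=p["image"][150:250,195:300]; cv2.imwrite(f"pics/{sys.argv[1]}c.png",cv2.resize(cv2.convertScaleAbs(g,alpha=1.6),None,fx=5,fy=5,interpolation=cv2.INTER_CUBIC))
E
python3 bias.py w6 .01 disc_a plate_top
```

```text
rear corner [136.3 100.7]
rear corner [352.2  97.3]
0.01 plate axis px [244.9 200.7] 1cm x -> [244.3 188.7]
0.017 plate axis px [244.4 201.9] 1cm x -> [243.8 189.5]
0.024 plate axis px [243.9 203.1] 1cm x -> [243.2 190.4]
0.031 plate axis px [243.4 204.4] 1cm x -> [242.6 191.3]
disc_a 0.79 [503.7 220.5] [ 0.5398 -0.2415  0.01  ]
disc_a 0.59 [247.4 202.1] [0.5758 0.0325 0.01  ]
disc_a 0.55 [429.  120.1] [ 0.6422 -0.1364  0.01  ]
disc_a 0.94 [220.8 182.  273.2 229.7] [247.  205.8]
disc_a 0.63 [492.4 203.8 512.  243.9] [502.2 223.8]
disc_a 0.58 [410.9  98.4 449.5 143.6] [430.2 121. ]
plate_top 0.55 [  0.    2.8 465.9 311.1] [233. 157.]
```

View pics/w6c.png

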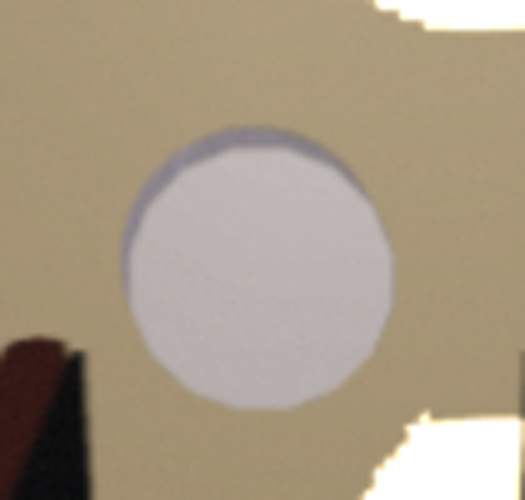

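```bash
python3 plan.py 4 .574 -.043 .07 -92.7  .574 -.043 .02 -92.7; python3 -c "
from h import *
print(np.round(r.state()['joint_pos'],3))"
```

```text
t 12.6 at [0.5639 0.0255 0.0801] yaw -92.82 F [-0.1 -0.4  1.1] grip 0.403 z [ 0.15   0.011 -0.989] j7 -1.08
[[[3.4, -0.6, 0.54], -0.1], [[3.41, -0.59, 0.53], 0.0, "<-"], [[0.05, 0.37, 2.47], 0.0], [[0.04, 0.38, 2.47], 0.0, "<-"]]
[-0.81   0.563  0.848  2.101 -0.757  0.622 -1.079]
```

move_arm:
  steps:
    - [[3.5, -0.5, 0.5], 0, 3.5]
    - [[3.5, -0.5, 0.5], 0, 3.5]
    - [[0.5, 0.2, 2.0], 0, 3.5]

```text
t: 12.85
tool_pos: [0.5747, -0.0462, 0.0488]
tool_rot: [-0.691, 0.719, -0.048, 0.059]
contact_force: [1.5, -1.3, 0.6]
grip_width: 0.399
```

```bash
python3 plan.py 4  .574 -.043 .02 -92.7
```

```text
t 12.85 at [ 0.5747 -0.0462  0.0488] yaw -92.15 F [ 1.5 -1.3  0.6] grip 0.399 z [ 0.151  0.013 -0.988] j7 -0.88
[[[-0.26, 0.52, 2.84], 0.6, "<-"]]
```

Now I'll pinch the wall and pull up, and watch what the tilt does.

move_arm:
  steps:
    - [[-0.4, 0.5, 2.6], 0.5, 3.5]
    - [[0, 0.1, 0.1], 0, 0]
    - [[0, 0, 0.1], 0, 0]
    - [[0, 0, 0.1], 0, 0]
    - [[0, 0, 0], 0, 0]
    - [[0, 0, 0], 0, 0]
  newtons: 60

```text
t: 13.35
tool_pos: [0.5702, -0.0435, 0.0144]
tool_rot: [-0.687, 0.723, -0.044, 0.057]
contact_force: [1.4, 9.6, -5.0]
grip_width: 0.057
```

move_arm:
  steps:
    - [[0, 0, -1.0], 0, 0]
    - [[0, 0, -1.0], 0, 0]

```text
t: 13.52
tool_pos: [0.5615, -0.0428, 0.0258]
tool_rot: [-0.689, 0.721, -0.043, 0.049]
contact_force: [20.4, -8.5, -80.0]
grip_width: 0.043
```

```bash
python3 plan.py 4  .574 -.043 .02 -92.7
```

```text
t 13.52 at [ 0.5615 -0.0428  0.0258] yaw -92.56 F [ 20.4  -8.5 -80. ] grip 0.043 z [ 0.131  0.005 -0.991] j7 -0.87
[[[-0.03, -1.17, 0.74], 0.1, "<-"]]
```

move_arm:
  steps:
    - [[0, -0.7, 0.3], 0, 0]
    - [[0, -0.7, 0.0], 0, 0]
    - [[0, -0.7, 0], 0, 0]

```text
t: 13.77
tool_pos: [0.5659, -0.043, 0.0239]
tool_rot: [-0.69, 0.722, -0.031, 0.041]
contact_force: [-20.3, 2.2, 15.6]
grip_width: 0.04
```

```bash
python3 plan.py 4  .574 -.043 .02 -92.7
```

```text
t 13.77 at [ 0.5659 -0.043   0.0239] yaw -92.5 F [-20.3   2.2  15.6] grip 0.04 z [ 0.102  0.011 -0.995] j7 -0.89
[[[-0.03, -0.77, 0.47], 0.2, "<-"]]
```

move_arm:
  steps:
    - [[0, -0.7, 0], 0, 0]
    - [[0, -0.7, 0], 0, 0]
    - [[0, -0.7, 0], 0, 0]
    - [[0, -0.7, 0], 0, 0]
    - [[0, -0.7, 0], 0, 0]
    - [[0, -0.7, 0], 0, 0]
    - [[0, -0.7, 0], 0, 0]
    - [[0, -0.7, 0], 0, 0]

```text
t: 14.43
tool_pos: [0.5687, -0.0429, 0.0235]
tool_rot: [-0.691, 0.723, 0.008, 0.015]
contact_force: [-18.2, 2.2, 14.8]
grip_width: 0.042
```

```bash
python3 plan.py 4  .574 -.043 .02 -92.7
```

```text
t 14.43 at [ 0.5687 -0.0429  0.0235] yaw -92.54 F [-18.2   2.2  14.8] grip 0.042 z [ 0.01   0.033 -0.999] j7 -0.94
[[[0.0, -0.53, 0.35], 0.2, "<-"]]
```

Tilt is almost gone. I'll overshoot slightly, then release and head for disc 2.

move_arm:
  steps:
    - [[0, -0.7, 0], 0, 0]
    - [[0, -0.7, 0], 0, 0]
    - [[0, -0.7, 0], 0, 0]
    - [[0, -0.7, 0], 0, 0]
    - [[0, 0, 0], 0, 3.5]
    - [[0, 0, 0], 0, 3.5]
    - [[0, 0, -2.5], 0, 3.5]
    - [[0, 0, -3], 0, 5]
  newtons: 25

```text
t: 15.1
tool_pos: [0.5696, -0.0431, 0.0769]
tool_rot: [-0.692, 0.721, 0.031, -0.001]
contact_force: [0.3, -0.7, 0.1]
grip_width: 0.312
```

```bash
python3 plan.py 4  .527 -.325 .10 -92.7
```

```text
t 15.1 at [ 0.5696 -0.0431  0.0769] yaw -92.44 F [ 0.3 -0.7  0.1] grip 0.312 z [-0.045  0.043 -0.998] j7 -1.02
[[[3.53, 0.4, -0.42], 0.0], [[3.53, 0.4, -0.42], 0.0], [[3.53, 0.4, -0.42], 0.0], [[3.53, 0.4, -0.42], 0.1], [[3.53, 0.4, -0.41], 0.0], [[3.52, 0.4, -0.42], 0.1], [[3.53, 0.39, -0.41], 0.0], [[3.53, 0.39, -0.42], 0.1, "<-"]]
```

move_arm:
  steps:
    - [[3.5, 0.4, -0.4], 0, 6.2]
    - [[3.5, 0.4, -0.4], 0, 6.2]
    - [[3.5, 0.4, -0.4], 0, 6.2]
    - [[3.5, 0.4, -0.4], 0, 6.2]
    - [[3.5, 0.4, -0.4], 0, 6.2]
    - [[3.5, 0.4, -0.4], 0, 6.2]
    - [[3.5, 0.4, -0.4], 0, 6.2]
    - [[3, 0.3, 0.2], 0, 6.2]

```text
t: 15.77
tool_pos: [0.5462, -0.3165, 0.105]
tool_rot: [-0.703, 0.711, 0.021, 0.008]
contact_force: [1.1, 0.3, -0.3]
grip_width: 0.702
```

```bash
python3 d.py w7 white .007; python3 plan.py 3.5  .520 -.338 .003 -92.7
```

```text
white px (304.5, 304.0) world [ 0.4196 -0.3637] R 20.2 area 362
white px (288.7195129394531, 218.3780517578125) world [ 0.5188 -0.3431] R 25.1 area 1561
net 0.88 [89. 96.] [ 0.6426 -0.1464  0.    ]
net 0.85 [288. 215.] [ 0.5196 -0.3423  0.    ]
net 0.78 [372. 184.] [ 0.5507 -0.4241  0.    ]
net 0.69 [196. 200.] [ 0.5352 -0.2553  0.    ]
t 15.87 at [ 0.5439 -0.3203  0.1046] yaw -91.1 F [ 0.1 -0.1 -0.5] grip 0.705 z [-0.019  0.038 -0.999] j7 -0.61
[[[0.55, 0.54, 2.53], 0.4], [[0.55, 0.53, 2.54], 0.4], [[0.56, 0.53, 2.53], 0.4], [[0.56, 0.53, 2.54], 0.4, "<-"]]
```

move_arm:
  steps:
    - [[0.55, 0.7, 2.6], 0.4, 6.2]
    - [[0.55, 0.7, 2.6], 0.4, 6.2]
    - [[0.5, 0.7, 2.6], 0.4, 6.2]
    - [[0.3, 0.5, 1.4], 0.4, 6.2]

```text
t: 16.2
tool_pos: [0.5233, -0.337, 0.0156]
tool_rot: [-0.691, 0.722, 0.013, 0.009]
contact_force: [-0.4, -0.4, 0.5]
grip_width: 0.707
```

```bash
python3 plan.py 3.5  .520 -.339 .003 -92.7
```

```text
t 16.2 at [ 0.5233 -0.337   0.0156] yaw -92.52 F [-0.4 -0.4  0.5] grip 0.707 z [-0.005  0.031 -1.   ] j7 -0.51
[[[0.26, 0.31, 1.25], 0.2, "<-"]]
```

move_arm:
  steps:
    - [[0.2, 0.4, 1.2], 0.2, 6.2]
    - [[0, 0.1, 0.25], 0, 0]
    - [[0, 0.1, 0.2], 0, 0]
    - [[0, 0.1, 0.2], 0, 0]
    - [[0, 0.1, 0.2], 0, 0]
  newtons: 25

```text
t: 16.62
tool_pos: [0.5193, -0.3462, 0.0007]
tool_rot: [-0.69, 0.724, 0.003, 0.007]
contact_force: [-4.3, 5.4, 16.4]
grip_width: 0.494
```

```bash
cat > off.py <<'E'
from h import *
p,tp=cap("wrist")
for d in vision.place_of("disc_a",p)[:4]: print("off",round(d["score"],2),np.round(d["pixel"]),np.round(at_z(p,d["pixel"],tp[0][2]-.002,tp)-tp[0],4))
for d in vision.place_of("slug",p)[:2]: print("slugoff",round(d["score"],2),np.round(d["pixel"]),np.round(at_z(p,d["pixel"],tp[0][2]-.003,tp)-tp[0],4))
E
python3 off.py; python3 plan.py 4  .52 -.33 .05 -92.7 .577 .0 .1 -92.7
```

```text
off 0.92 [257. 236.] [-0.0017 -0.0009 -0.002 ]
off 0.57 [112. 217.] [ 0.0135  0.0917 -0.002 ]
t 16.77 at [ 0.5193 -0.3462  0.0008] yaw -92.74 F [-3.1 -0.2  9.4] grip 0.492 z [ 0.006  0.013 -1.   ] j7 -0.48
[[[-0.84, -0.01, -2.45], 0.0], [[-0.85, -0.01, -2.45], 0.0, "<-"], [[-3.7, -0.46, -0.5], 0.0], [[-3.7, -0.46, -0.5], 0.0], [[-3.7, -0.46, -0.51], 0.0], [[-3.7, -0.46, -0.5], 0.0], [[-3.7, -0.46, -0.51], 0.0], [[-3.7, -0.46, -0.5], 0.0]]
[[[-3.7, -0.46, -0.51], 0.0], [[-3.7, -0.46, -0.5], 0.0], [[-3.69, -0.46, -0.51], 0.0, "<-"]]
```

move_arm:
  steps:
    - [[-0.3, 0, -3.4], 0, 0]
    - [[-2.5, -0.2, -3.0], 0, 0]
    - [[-3.9, -0.4, -1.0], 0, 0]
    - [[-3.9, -0.4, 0], 0, 0]
    - [[-3.9, -0.4, 0], 0, 0]
    - [[-3.9, -0.4, 0], 0, 0]
    - [[-3.9, -0.4, 0], 0, 0]
    - [[-3.9, -0.4, 0], 0, 0]

```text
t: 17.43
tool_pos: [0.5632, -0.0837, 0.0869]
tool_rot: [-0.687, 0.727, -0.005, 0.01]
contact_force: [1.0, -0.0, -0.4]
grip_width: 0.493
```

```bash
python3 plan.py 4 .577 .0345 .08 -92.7 .577 .0345 .02 -92.7
```

```text
t 17.43 at [ 0.5632 -0.0837  0.0869] yaw -93.25 F [ 1.  -0.  -0.4] grip 0.493 z [ 0.021  0.006 -1.   ] j7 -0.97
[[[-3.96, -0.23, 0.26], -0.2], [[-3.96, -0.25, 0.26], -0.2], [[-3.95, -0.25, 0.27], -0.2, "<-"], [[0.02, 0.06, 3.0], 0.0], [[0.02, 0.06, 3.0], 0.0, "<-"]]
```

move_arm:
  steps:
    - [[-3.9, -0.3, 0.2], -0.2, 0]
    - [[-3.9, -0.3, 0.3], -0.2, 0]
    - [[-3.0, -0.3, 1.5], -0.2, 0]
    - [[-0.3, 0, 1.5], 0, 0]
    - [[0, 0, 0.5], 0, 0]

```text
t: 17.85
tool_pos: [0.5836, 0.0506, 0.0499]
tool_rot: [-0.699, 0.715, -0.005, 0.016]
contact_force: [-0.2, -0.2, -0.7]
grip_width: 0.493
```

```bash
python3 plan.py 4 .579 .0355 .019 -92.7; python3 off.py
```

```text
t 17.85 at [0.5836 0.0506 0.0499] yaw -91.23 F [-0.2 -0.2 -0.7] grip 0.493 z [ 0.03   0.016 -0.999] j7 -1.11
[[[1.57, 0.51, 3.05], 1.5, "<-"]]
off 0.78 [282. 226.] [ 0.0047 -0.0161 -0.002 ]
off 0.74 [479. 136.] [ 0.0617 -0.1522 -0.002 ]
off 0.72 [258. 236.] [-0.0016 -0.0017 -0.002 ]
```

move_arm:
  steps:
    - [[1.4, 0.5, 1.2], 1.4, 0]
    - [[0, 0.2, 0.9], 0, 0]

```text
t: 18.17
tool_pos: [0.5793, 0.0288, 0.0327]
tool_rot: [-0.687, 0.727, -0.008, 0.018]
contact_force: [-0.1, -1.4, -0.9]
grip_width: 0.486
```

```bash
python3 plan.py 4 .579 .036 .0185 -92.7
```

```text
t 18.17 at [0.5793 0.0288 0.0327] yaw -93.25 F [-0.1 -1.4 -0.9] grip 0.486 z [ 0.037  0.013 -0.999] j7 -1.08
[[[-0.7, 0.12, 1.43], -0.6, "<-"]]
```

move_arm:
  steps:
    - [[-0.6, 0.15, 1.0], -0.4, 0]
    - [[-0.1, 0.1, 0.4], 0, 0]

```text
t: 18.33
tool_pos: [0.5778, 0.0331, 0.0186]
tool_rot: [-0.687, 0.726, -0.009, 0.018]
contact_force: [0.7, 0.5, -1.1]
grip_width: 0.49
```

```bash
python3 plan.py 4 .579 .036 .0185 -92.7; python3 off.py
```

```text
t 18.33 at [0.5778 0.0331 0.0186] yaw -93.15 F [ 0.7  0.5 -1.1] grip 0.49 z [ 0.038  0.012 -0.999] j7 -1.07
[[[-0.29, -0.11, 0.02], -0.4, "<-"]]
off 0.88 [258. 238.] [-0.0026 -0.0013 -0.002 ]
off 0.64 [483. 122.] [ 0.0661 -0.1593 -0.002 ]
```

move_arm:
  steps:
    - [[-0.3, -0.1, 0.2], -0.2, 0]
    - [[0, 0.1, 0.2], 0, 0]
    - [[0, 0.1, 0.1], 0, 6.2]
    - [[0, 0.1, 0.1], 0, 6.2]
    - [[0, 0.1, 0.1], 0, 6.2]

```text
t: 18.9
tool_pos: [0.5807, 0.0389, 0.0173]
tool_rot: [-0.69, 0.724, -0.01, 0.023]
contact_force: [-0.4, 1.1, -0.4]
grip_width: 0.676
```

```bash
python3 plan.py 4 .579 .036 .085 -92.7
```

```text
t 18.9 at [0.5807 0.0389 0.0173] yaw -92.75 F [-0.4  1.1 -0.4] grip 0.676 z [ 0.047  0.017 -0.999] j7 -1.06
[[[0.09, -0.08, -3.39], 0.0], [[0.08, -0.08, -3.38], -0.1, "<-"]]
```

move_arm:
  steps:
    - [[0, 0, -3.4], 0, 6.2]
    - [[0, 0, -3.0], 0, 6.2]
    - [[0, 0, 0], 0, 6.2]

```text
t: 19.15
tool_pos: [0.5769, 0.0386, 0.0819]
tool_rot: [-0.69, 0.723, -0.009, 0.021]
contact_force: [1.7, -0.4, -0.7]
grip_width: 0.701
```

```bash
python3 bias.py w8 .017 disc_a; python3 plan.py 4 .56 -.04 .10 -92.7 .445 -.345 .1 -92.7
```

```text
rear corner [148.6 105. ]
rear corner [376.  105.8]
0.01 plate axis px [262.  203.8] 1cm x -> [261.4 191.9]
0.017 plate axis px [262. 206.] 1cm x -> [261.5 193.8]
0.024 plate axis px [262.  208.4] 1cm x -> [261.5 195.8]
0.031 plate axis px [262.  210.9] 1cm x -> [261.5 198. ]
disc_a 0.97 [260.1 206.4] [0.5768 0.036  0.017 ]
disc_a 0.67 [446.4 123.2] [ 0.6431 -0.1308  0.017 ]
disc_a 0.75 [496.1 209.9 512.  247.3] [504.  228.6]
disc_a 0.63 [427.9 101.9 469.2 147.8] [448.6 124.8]
disc_a 0.62 [235.7 178.3 286.5 232.6] [261.1 205.4]
t 19.3 at [0.5745 0.0393 0.0777] yaw -92.6 F [ 0.4  0.1 -0.7] grip 0.706 z [ 0.038  0.015 -0.999] j7 -1.14
[[[2.65, 0.33, -0.8], 0.0], [[2.65, 0.33, -0.8], 0.0], [[2.65, 0.33, -0.8], 0.1, "<-"], [[3.45, 1.11, -0.1], 0.0], [[3.44, 1.11, -0.1], 0.0], [[3.45, 1.12, -0.1], 0.0], [[3.44, 1.11, -0.1], 0.0], [[3.45, 1.12, -0.1], 0.0]]
[[[3.44, 1.11, -0.1], 0.0], [[3.45, 1.12, -0.1], 0.0], [[3.44, 1.11, -0.1], 0.0], [[3.45, 1.12, -0.1], 0.0, "<-"]]
```

View pics/w8c.png

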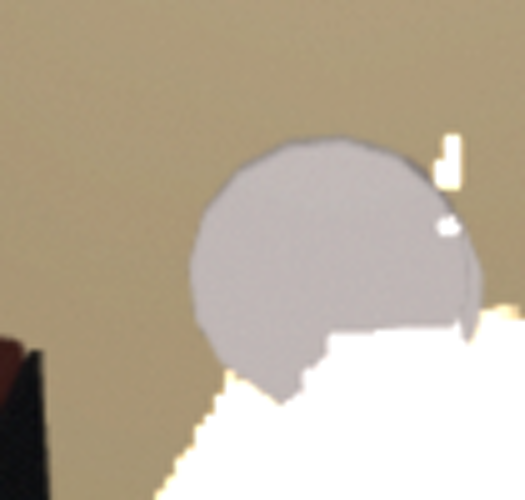

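move_arm:
  steps:
    - [[3.7, 1.2, -0.6], 0, 6.2]
    - [[3.7, 1.2, -0.6], 0, 6.2]
    - [[3.7, 1.3, -0.3], 0, 6.2]
    - [[3.7, 1.3, -0.2], 0, 6.2]
    - [[3.7, 1.4, 0], 0, 6.2]
    - [[3.7, 1.4, 0], 0, 6.2]
    - [[3.7, 1.5, 0], 0, 6.2]
    - [[3.7, 1.5, 0], 0, 6.2]

```text
t: 19.97
tool_pos: [0.4523, -0.2495, 0.0763]
tool_rot: [-0.701, 0.713, -0.003, 0.016]
contact_force: [-0.8, -0.6, -0.1]
grip_width: 0.705
```

```bash
python3 plan.py 4 .436 -.352 .09 -92.7 .433 -.358 .003 -92.7
```

```text
t 19.97 at [ 0.4523 -0.2495  0.0763] yaw -91.03 F [-0.8 -0.6 -0.1] grip 0.705 z [ 0.027  0.019 -0.999] j7 -0.56
[[[3.41, 0.47, -0.53], 0.6], [[3.42, 0.43, -0.54], 0.5], [[3.43, 0.4, -0.53], 0.6, "<-"], [[0.26, 0.17, 2.89], 0.0], [[0.26, 0.16, 2.89], 0.0], [[0.27, 0.17, 2.89], 0.0, "<-"]]
```

move_arm:
  steps:
    - [[3.4, 0.5, 0], 0.6, 6.2]
    - [[3.4, 0.4, 0.2], 0.5, 6.2]
    - [[2.3, 0.4, 0.5], 0.6, 6.2]
    - [[0, 0.2, 0.3], 0, 6.2]

```text
t: 20.3
tool_pos: [0.426, -0.3508, 0.0602]
tool_rot: [-0.685, 0.728, -0.001, 0.014]
contact_force: [-0.3, -0.1, 0.6]
grip_width: 0.709
```

```bash
python3 d.py w9 white .007; python3 plan.py 4 .433 -.358 .003 -92.7
```

```text
white px (273.0, 221.5) world [ 0.415  -0.3629] R 23.1 area 386
white px (345.9040222167969, 131.32876586914062) world [ 0.4819 -0.4222] R 36.9 area 767
white px (340.0, 104.5) world [ 0.5023 -0.4188] R 43.0 area 1026
white px (355.0, 87.0) world [ 0.5151 -0.4297] R 22.4 area 151
white px (365.5, 81.5) world [ 0.5195 -0.4384] R 20.9 area 98
net 0.96 [341.  44.] [ 0.5497 -0.4229  0.    ]
net 0.93 [267. 201.] [ 0.4297 -0.3591  0.    ]
net 0.92 [130.  80.] [ 0.5344 -0.2563  0.    ]
t 20.4 at [ 0.4265 -0.3462  0.0595] yaw -93.26 F [ 1.   0.6 -0.2] grip 0.705 z [ 0.02   0.021 -1.   ] j7 -0.41
[[[0.63, -0.31, 2.82], -0.3], [[0.64, -0.3, 2.82], -0.3, "<-"]]
```

move_arm:
  steps:
    - [[0.9, -0.3, 2.5], -0.3, 6.2]
    - [[0.4, -0.2, 2.3], -0.3, 6.2]

```text
t: 20.57
tool_pos: [0.4345, -0.3565, 0.012]
tool_rot: [-0.692, 0.722, -0.001, 0.016]
contact_force: [0.1, -0.0, -0.3]
grip_width: 0.707
```

```bash
python3 plan.py 4 .432 -.358 .002 -92.7
```

```text
t 20.57 at [ 0.4345 -0.3565  0.012 ] yaw -92.46 F [ 0.1 -0.  -0.3] grip 0.707 z [ 0.024  0.021 -0.999] j7 -0.33
[[[0.18, 0.27, 0.99], 0.2, "<-"]]
```

move_arm:
  steps:
    - [[0.1, 0.3, 1.0], 0.2, 6.2]
    - [[0, 0.1, 0.25], 0, 0]
    - [[0, 0.1, 0.2], 0, 0]
    - [[0, 0.1, 0.2], 0, 0]
    - [[0, 0.1, 0.2], 0, 0]
  newtons: 25

```text
t: 20.98
tool_pos: [0.4333, -0.3624, 0.0006]
tool_rot: [-0.691, 0.723, -0.009, 0.016]
contact_force: [-3.6, 4.4, 23.8]
grip_width: 0.491
```

```bash
python3 off.py; python3 plan.py 4  .577 .0345 .08 -92.7
```

```text
off 0.82 [256. 242.] [-0.005  -0.0001 -0.002 ]
off 0.7 [353.  35.] [ 0.1163 -0.0619 -0.002 ]
off 0.59 [79. 83.] [ 0.1006  0.1067 -0.002 ]
t 21.13 at [ 0.4334 -0.3624  0.0007] yaw -92.56 F [-3.7 -1.4 15.9] grip 0.488 z [ 0.036  0.008 -0.999] j7 -0.3
[[[-3.67, -1.17, -0.64], 0.0], [[-3.67, -1.17, -0.65], 0.0], [[-3.67, -1.17, -0.64], 0.0], [[-3.67, -1.17, -0.65], 0.0], [[-3.67, -1.17, -0.64], 0.0], [[-3.67, -1.16, -0.65], 0.0], [[-3.67, -1.17, -0.64], 0.0], [[-3.67, -1.16, -0.65], 0.0]]
[[[-3.67, -1.17, -0.64], 0.0], [[-3.67, -1.16, -0.65], 0.1], [[-3.67, -1.16, -0.64], 0.0, "<-"]]
```

move_arm:
  steps:
    - [[-0.3, 0, -3.5], 0, 0]
    - [[-2.5, -1.0, -3.1], 0, 0]
    - [[-3.7, -1.2, -1.0], 0, 0]
    - [[-3.7, -1.2, -0.3], 0, 0]
    - [[-3.7, -1.2, 0], 0, 0]
    - [[-3.7, -1.2, 0], 0, 0]
    - [[-3.7, -1.2, 0], 0, 0]
    - [[-3.7, -1.2, 0], 0, 0]

```text
t: 21.8
tool_pos: [0.5219, -0.1046, 0.089]
tool_rot: [-0.689, 0.724, -0.007, 0.016]
contact_force: [-0.5, -1.4, -0.5]
grip_width: 0.488
```

```bash
python3 plan.py 4  .582 .0345 .08 -92.7
```

```text
t 21.8 at [ 0.5219 -0.1046  0.089 ] yaw -92.83 F [-0.5 -1.4 -0.5] grip 0.488 z [ 0.033  0.013 -0.999] j7 -0.89
[[[-3.54, -1.32, 0.32], 0.0], [[-3.54, -1.32, 0.32], 0.0], [[-3.55, -1.32, 0.32], -0.1], [[-3.54, -1.33, 0.32], 0.0, "<-"]]
```

move_arm:
  steps:
    - [[-3.5, -1.4, 0.1], 0, 0]
    - [[-3.5, -1.4, 0.1], 0, 0]
    - [[-3.2, -1.4, 0.3], 0, 0]
    - [[-1.2, -0.6, 1.2], 0, 0]
    - [[0.4, 0, 1.2], 0, 0]
    - [[0, 0, 0.6], 0, 0]

```text
t: 22.3
tool_pos: [0.5751, 0.0333, 0.0543]
tool_rot: [-0.7, 0.714, -0.001, 0.018]
contact_force: [-0.9, -0.8, -0.7]
grip_width: 0.492
```

```bash
python3 plan.py 4  .582 .0345 .025 -92.7; python3 off.py
```

```text
t 22.3 at [0.5751 0.0333 0.0543] yaw -91.13 F [-0.9 -0.8 -0.7] grip 0.492 z [ 0.028  0.024 -0.999] j7 -1.07
[[[-0.06, -0.6, 2.95], 1.6, "<-"]]
off 0.77 [257. 212.] [ 0.0134 -0.001  -0.002 ]
off 0.71 [462. 128.] [ 0.0663 -0.1348 -0.002 ]
off 0.7 [255. 239.] [-0.0034  0.0002 -0.002 ]
off 0.6 [257.  96.] [ 0.08   -0.0025 -0.002 ]
slugoff 0.75 [ 10. 187.] [ 0.0322  0.1888 -0.003 ]
```

move_arm:
  steps:
    - [[-0.1, -0.7, 1.3], 1.0, 0]
    - [[-0.1, -0.2, 1.2], 0.4, 0]

```text
t: 22.62
tool_pos: [0.5852, 0.0287, 0.0328]
tool_rot: [-0.687, 0.727, -0.003, 0.019]
contact_force: [0.7, -0.1, -0.6]
grip_width: 0.491
```

```bash
python3 plan.py 4  .581 .0345 .025 -92.7
```

```text
t 22.62 at [0.5852 0.0287 0.0328] yaw -93.23 F [ 0.7 -0.1 -0.6] grip 0.491 z [ 0.032  0.023 -0.999] j7 -1.07
[[[-0.54, 0.48, 0.78], -0.5, "<-"]]
```

move_arm:
  steps:
    - [[-0.55, 0.5, 0.5], -0.3, 0]
    - [[-0.15, 0.1, 0.3], 0, 0]

```text
t: 22.78
tool_pos: [0.5791, 0.0332, 0.0242]
tool_rot: [-0.687, 0.727, -0.003, 0.019]
contact_force: [-8.0, 4.7, 28.3]
grip_width: 0.49
```

```bash
python3 plan.py 4  .581 .0345 .025 -92.7
```

```text
t 22.78 at [0.5791 0.0332 0.0242] yaw -93.22 F [-8.   4.7 28.3] grip 0.49 z [ 0.031  0.022 -0.999] j7 -1.07
[[[-0.14, -0.18, -0.07], -0.5, "<-"]]
```

move_arm:
  steps:
    - [[-0.2, -0.2, -0.2], 0, 0]
    - [[0, 0.1, 0.1], 0, 6.2]
    - [[0, 0.1, 0.1], 0, 6.2]
    - [[0, 0.1, 0.1], 0, 6.2]
    - [[0, 0, -3.2], 0, 6.2]
    - [[0, 0, -3.2], 0, 6.2]
    - [[0, 0, 0], 0, 6.2]

```text
t: 23.37
tool_pos: [0.5721, 0.0314, 0.0879]
tool_rot: [-0.685, 0.728, -0.001, 0.017]
contact_force: [0.2, -0.3, 0.5]
grip_width: 0.709
```

```bash
python3 bias.py w10 .024 disc_a slug; python3 plan.py 4 .585 .25 .10 -92.7
```

```text
rear corner [140.6 100.6]
rear corner [363.2  96.7]
0.01 plate axis px [253.5 195.3] 1cm x -> [252.7 183.6]
0.017 plate axis px [253.2 197.4] 1cm x -> [252.5 185.4]
0.024 plate axis px [253.  199.6] 1cm x -> [252.2 187.2]
0.031 plate axis px [252.7 201.9] 1cm x -> [251.8 189.2]
disc_a 0.71 [504.7 214.9] [ 0.5443 -0.226   0.024 ]
disc_a 0.63 [437.3 115.6] [ 0.6412 -0.1263  0.024 ]
disc_a 0.62 [254.  200.4] [0.5763 0.0337 0.024 ]
slug 0.57 [ 26.5 184.7] [0.6031 0.2618 0.024 ]
disc_a 0.96 [222.1 175.4 278.9 228.2] [250.5 201.8]
disc_a 0.78 [420.6  91.4 461.5 138.4] [441.  114.9]
disc_a 0.62 [492.5 199.3 509.7 236.8] [501.1 218. ]
slug 0.75 [  8.3 168.7  48.6 208.6] [ 28.4 188.6]
t 23.62 at [0.5691 0.0325 0.0828] yaw -93.35 F [-0.  -0.6 -0.2] grip 0.71 z [ 0.019  0.02  -1.   ] j7 -1.14
[[[-3.64, -0.06, -0.21], -0.1], [[-3.64, -0.06, -0.21], -0.1], [[-3.64, -0.07, -0.21], -0.1], [[-3.64, -0.07, -0.21], -0.1], [[-3.64, -0.08, -0.2], -0.1], [[-3.64, -0.09, -0.21], -0.1, "<-"]]
```

View pics/w10.png

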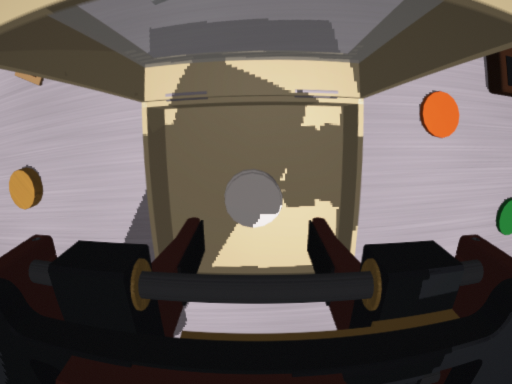

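The pile of three is neat, at (253,199), within about 2 mm of the plate axis at (253,200). Next is the slug, seen at (27,187).

move_arm:
  steps:
    - [[-3.7, -0.1, -0.4], 0, 6.2]
    - [[-3.7, -0.1, -0.4], 0, 6.2]
    - [[-3.7, -0.1, -0.3], 0, 6.2]
    - [[-3.7, -0.1, -0.2], 0, 6.2]
    - [[-3.7, -0.1, 0], 0, 6.2]
    - [[-3.7, -0.1, 0], 0, 6.2]
    - [[-1.2, -0.1, 0.2], 0, 6.2]
    - [[0, 0, 0.1], 0, 6.2]

```text
t: 24.28
tool_pos: [0.5872, 0.2712, 0.0886]
tool_rot: [-0.683, 0.73, 0.002, 0.008]
contact_force: [0.3, 0.4, 0.2]
grip_width: 0.706
```

```bash
python3 d.py w11 brass .016; python3 plan.py 4 .598 .282 .004 -92.7
```

```text
brass px (242.07522583007812, 189.28761291503906) world [0.5976 0.2828] R 21.0 area 1277
net 0.86 [243. 185.] [0.5978 0.2826 0.    ]
t 24.38 at [0.5871 0.2675 0.0889] yaw -94.05 F [ 0.7 -0.7 -0.2] grip 0.706 z [ 0.008  0.013 -1.   ] j7 -1.55
[[[-0.47, -0.31, 2.84], -0.5], [[-0.47, -0.31, 2.84], -0.4], [[-0.46, -0.32, 2.84], -0.5, "<-"]]
```

move_arm:
  steps:
    - [[-0.7, -0.4, 2.8], -0.5, 6.2]
    - [[-0.5, -0.3, 2.8], -0.4, 6.2]
    - [[-0.3, -0.2, 1.6], -0.3, 6.2]

```text
t: 24.63
tool_pos: [0.6013, 0.2746, 0.019]
tool_rot: [-0.686, 0.728, -0.0, 0.01]
contact_force: [0.7, -0.5, -0.3]
grip_width: 0.708
```

```bash
python3 plan.py 4 .598 .2825 .004 -92.7
```

```text
t 24.63 at [0.6013 0.2746 0.019 ] yaw -93.39 F [ 0.7 -0.5 -0.3] grip 0.708 z [ 0.014  0.013 -1.   ] j7 -1.49
[[[-0.75, 0.4, 1.51], -0.7, "<-"]]
```

move_arm:
  steps:
    - [[-0.7, 0.4, 1.5], -0.4, 6.2]
    - [[-0.2, 0.1, 0.3], 0, 0]
    - [[0, 0.1, 0.2], 0, 0]
    - [[0, 0.1, 0.2], 0, 0]
    - [[0, 0.1, 0.2], 0, 0]
  newtons: 40

```text
t: 25.05
tool_pos: [0.5981, 0.2701, 0.0005]
tool_rot: [-0.683, 0.73, -0.003, 0.008]
contact_force: [-2.5, 5.5, 10.9]
grip_width: 0.489
```

```bash
python3 off.py;  python3 plan.py 4 .598 .28 .10 -92.7 .577 .0345 .10 -92.7
```

```text
slugoff 0.91 [256. 238.] [-0.0031  0.0001 -0.003 ]
t 25.2 at [5.981e-01 2.701e-01 5.000e-04] yaw -93.8 F [-2.5 -0.6 13.5] grip 0.494 z [ 0.017  0.006 -1.   ] j7 -1.48
[[[-0.35, -0.03, -3.31], -0.4], [[-0.35, -0.03, -3.32], -0.3], [[-0.36, -0.03, -3.31], -0.4, "<-"], [[3.52, 0.13, -0.03], 0.0], [[3.52, 0.13, -0.03], 0.0], [[3.52, 0.14, -0.03], 0.0], [[3.52, 0.13, -0.02], 0.0], [[3.51, 0.14, -0.03], 0.0]]
[[[3.52, 0.13, -0.02], 0.0], [[3.51, 0.14, -0.03], 0.0, "<-"]]
```

move_arm:
  steps:
    - [[0.2, 0, -3.5], -0.3, 0]
    - [[2.2, 0.1, -3.2], -0.3, 0]
    - [[3.7, 0.1, -1.2], -0.3, 0]
    - [[3.7, 0.1, -0.2], 0, 0]
    - [[3.7, 0.1, 0], 0, 0]
    - [[3.7, 0.1, 0], 0, 0]
    - [[3.7, 0.1, 0], 0, 0]
    - [[2.0, 0.1, 0.2], 0, 0]

```text
t: 25.87
tool_pos: [0.5723, 0.0337, 0.0795]
tool_rot: [-0.691, 0.723, -0.002, 0.007]
contact_force: [0.1, -1.0, -2.7]
grip_width: 0.495
```

```bash
python3 plan.py 4  .580 .0345 .05 -92.7; python3 off.py
```

```text
t 25.87 at [0.5723 0.0337 0.0795] yaw -92.56 F [ 0.1 -1.  -2.7] grip 0.495 z [ 0.012  0.007 -1.   ] j7 -1.14
[[[-0.09, -0.73, 2.96], 0.1, "<-"]]
off 0.98 [250. 202.] [ 0.0197  0.0023 -0.002 ]
off 0.74 [508. 219.] [-0.0048 -0.198  -0.002 ]
off 0.72 [444. 116.] [ 0.0695 -0.1222 -0.002 ]
slugoff 0.69 [254. 236.] [-0.0018  0.0006 -0.003 ]
```

move_arm:
  steps:
    - [[-0.8, -0.5, 0.8], 0, 0]
    - [[-0.2, -0.3, 1.2], 0, 0]
    - [[0, -0.1, 1.2], 0, 0]

```text
t: 26.27
tool_pos: [0.5837, 0.0498, 0.046]
tool_rot: [-0.692, 0.722, -0.001, 0.009]
contact_force: [0.2, 0.4, -2.8]
grip_width: 0.495
```

```bash
python3 plan.py 4  .580 .0345 .0325 -92.7; python3 off.py
```

```text
t 26.27 at [0.5837 0.0498 0.046 ] yaw -92.48 F [ 0.2  0.4 -2.8] grip 0.495 z [ 0.014  0.011 -1.   ] j7 -1.13
[[[1.56, 0.32, 1.33], 0.2, "<-"]]
off 0.95 [279. 232.] [ 0.0006 -0.0141 -0.002 ]
off 0.61 [480. 134.] [ 0.0599 -0.1539 -0.002 ]
slugoff 0.94 [255. 238.] [-0.0035  0.0005 -0.003 ]
```

move_arm:
  steps:
    - [[1.5, 0.4, 0.4], 0, 0]
    - [[0, 0.1, 0.4], 0, 0]
    - [[0, 0.1, 0.2], 0, 0]

```text
t: 26.67
tool_pos: [0.576, 0.0354, 0.0345]
tool_rot: [-0.692, 0.721, -0.0, 0.007]
contact_force: [-0.1, 0.1, -2.1]
grip_width: 0.491
```

```bash
python3 plan.py 4  .580 .0345 .0325 -92.7
```

```text
t 26.67 at [0.576  0.0354 0.0345] yaw -92.34 F [-0.1  0.1 -2.1] grip 0.491 z [ 0.01   0.009 -1.   ] j7 -1.09
[[[0.08, -0.4, 0.2], 0.4, "<-"]]
```

move_arm:
  steps:
    - [[0.1, -0.4, 0.1], 0.2, 0]
    - [[0, 0, 0.3], 0, 0]

```text
t: 26.83
tool_pos: [0.5808, 0.0348, 0.0312]
tool_rot: [-0.691, 0.723, -0.0, 0.007]
contact_force: [-10.7, 1.7, 47.7]
grip_width: 0.493
```

```bash
python3 plan.py 4  .580 .0345 .0315 -92.7; python3 off.py
```

```text
t 26.83 at [0.5808 0.0348 0.0312] yaw -92.55 F [-10.7   1.7  47.7] grip 0.493 z [ 0.011  0.01  -1.   ] j7 -1.09
[[[0.04, 0.08, -0.04], 0.2, "<-"]]
off 0.7 [476. 128.] [ 0.0636 -0.1502 -0.002 ]
slugoff 0.92 [255. 241.] [-0.0049  0.0007 -0.003 ]
```

move_arm:
  steps:
    - [[0, 0, -0.1], 0, 0]
    - [[0, 0, 0.1], 0, 6.2]
    - [[0, 0, 0.1], 0, 6.2]
    - [[0, 0, 0.1], 0, 6.2]
    - [[0, 0, -3.2], 0, 6.2]
    - [[0, 0, -3.4], 0, 6.2]
    - [[0, 0, -0.5], 0, 6.2]

```text
t: 27.57
tool_pos: [0.5809, 0.0357, 0.1011]
tool_rot: [-0.692, 0.722, 0.0, 0.007]
contact_force: [0.9, 0.1, 0.9]
grip_width: 0.704
```

```bash
python3 bias.py w12 .031 slug disc_a; python3 plan.py 4 .57 .03 .1 -92.7
python3 - <<'E'
from h import *
ya=np.radians(-2.7);C=np.array([.577,.0345])
p,tp=cap("wrist"); print("slug top axis px",proj(p,np.r_[C,.047],tp)); 
hsv=cv2.cvtColor(p["image"],cv2.COLOR_BGR2HSV)
cv2.imwrite("pics/w13c.png",cv2.resize(p["image"][130:260,180:330],None,fx=4,fy=4,interpolation=cv2.INTER_CUBIC))
E
```

```text
rear corner [152.9 109.2]
rear corner [364.2 110.3]
0.01 plate axis px [258.1 199.5] 1cm x -> [257.6 188.5]
0.017 plate axis px [258.1 201.7] 1cm x -> [257.6 190.4]
0.024 plate axis px [258. 204.] 1cm x -> [257.5 192.5]
0.031 plate axis px [258.  206.4] 1cm x -> [257.5 194.6]
slug 0.78 [255.8 201. ] [0.5817 0.0361 0.031 ]
disc_a 0.85 [433.6 124.5] [ 0.6437 -0.1221  0.031 ]
disc_a 0.57 [495.7 222.5] [ 0.545  -0.2204  0.031 ]
slug 0.56 [228.2 176.5 290.8 232.9] [259.5 204.7]
disc_a 0.98 [419.6 102.1 457.7 147. ] [438.6 124.6]
disc_a 0.59 [485.  204.1 511.4 240.5] [498.2 222.3]
t 27.82 at [0.5779 0.0365 0.0962] yaw -92.4 F [-0.5 -0.3 -0.6] grip 0.709 z [ 0.003  0.009 -1.   ] j7 -1.17
[[[0.68, 0.76, -0.39], 0.3, "<-"]]
slug top axis px [258.87834091 210.36654557]
```

View pics/w13c.png

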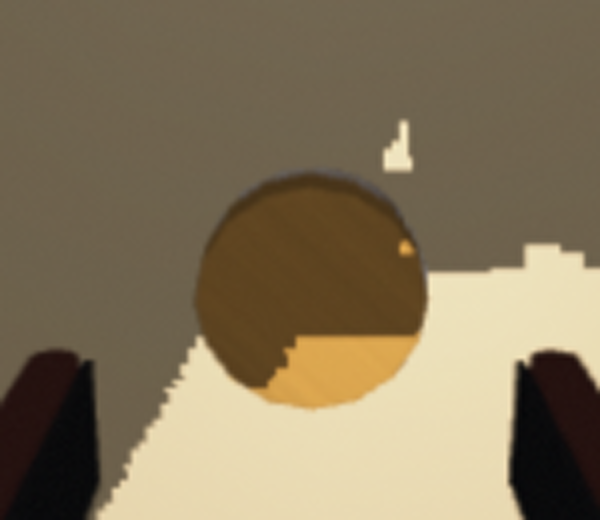

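The slug sits on the pile within about 5 mm of the axis. I'll rise clear, check it from the top camera, and turn the jaws for the lid handle.

move_arm:
  steps:
    - [[2.0, 0.4, -3.5], 0, 4]
    - [[2.0, 0.4, -3.5], 0, 4]
    - [[2.0, 0.4, -3.5], 0, 4]
    - [[2.0, 0.4, -3.5], 0, 4]
    - [[2.0, 0, -2.5], -7, 4]
    - [[2.0, 0, -2.0], -7, 4]
    - [[1.5, 0, -1.0], -7, 4]
    - [[1, 0, -1.0], -7, 4]

```text
t: 28.53
tool_pos: [0.5605, -0.1103, 0.2971]
tool_rot: [0.851, -0.525, -0.009, 0.003]
contact_force: [0.1, 1.0, -0.0]
grip_width: 0.457
```

move_arm:
  steps:
    - [[0, 0, 0], -7, 4]
    - [[0, 0, 0], -7, 4]
    - [[0, 0, 0], -7, 4]
    - [[0, 0, 0], -7, 4]
    - [[0, 0, 0], -7, 4]
    - [[0, 0, 0], -7, 4]
    - [[0, 0, 0], -7, 4]

```text
t: 29.12
tool_pos: [0.5597, -0.1148, 0.2938]
tool_rot: [0.993, -0.114, -0.011, -0.0]
contact_force: [-0.0, 0.6, -0.8]
grip_width: 0.452
```

```bash
python3 - <<'E'
from h import *
p,tp=cap("top"); cv2.imwrite("pics/top2.png",p["image"])
cv2.imwrite("pics/top2c.png",cv2.resize(p["image"][120:235,185:275],None,fx=6,fy=6,interpolation=cv2.INTER_CUBIC))
for n,z in (("slug",.031),("lid_handle",.25),("disc_a",0)):
    for d in vision.place_of(n,p)[:4]: print(n,round(d["score"],2),np.round(d["pixel"],1),np.round(at_z(p,d["pixel"],z),4))
print("axis top px",np.round(proj(p,(.577,.0345,.047)),1))
im=p["image"]; hsv=cv2.cvtColor(im,cv2.COLOR_BGR2HSV).astype(int); H,S,V=hsv[...,0],hsv[...,1],hsv[...,2]
m=np.zeros(H.shape,np.uint8); m[170:215,205:255]=((H>8)&(H<28)&(S>115))[170:215,205:255]
n,l,st,c=cv2.connectedComponentsWithStats(m)
for i in range(1,n):
    if st[i,4]>40: print("brass",c[i],st[i],np.round(at_z(p,c[i],.047),4))
E
python3 plan.py 4 .675 .042 .31 -2.7 .675 .042 .23 -2.7
```

```text
slug 0.62 [228.4 192.6] [0.5821 0.0359 0.031 ]
lid_handle 0.89 [226.3 139.7] [0.6756 0.0276 0.25  ]
disc_a 0.62 [398.5 205.1] [ 0.5485 -0.4257  0.    ]
disc_a 0.4 [229.5 195. ] [0.5785 0.0347 0.    ]
disc_a 0.36 [229.2 195.2] [0.5779 0.0355 0.    ]
axis top px [228.6 193.9]
brass [227.92822967 191.75598086] [220 184  17  17 209] [0.5827 0.0362 0.047 ]
t 29.32 at [ 0.5598 -0.115   0.2943] yaw -13.64 F [ 0.3  1.1 -0.4] grip 0.453 z [-0.021  0.003 -1.   ] j7 0.09
[[[1.49, -3.59, -0.35], -2.2], [[1.63, -3.53, -0.36], -2.2], [[1.76, -3.47, -0.35], -2.2], [[1.89, -3.4, -0.36], -2.2], [[2.03, -3.33, -0.35], -2.1, "<-"], [[0.09, 0.01, 4.0], 0.0], [[0.08, 0.01, 4.0], 0.0, "<-"]]
```

View pics/top2c.png

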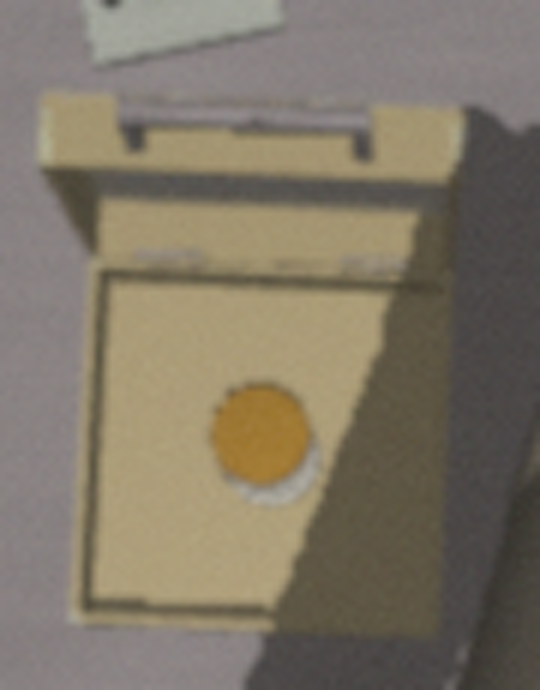

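From the top camera the slug is about 5–6 mm off, mostly in +x. That's too close to the 7 mm limit, so I'll regrip it and shift it.

```bash
python3 plan.py 4 .577 .03 .20 -91 .581 .036 .07 -92.7
```

```text
t 29.32 at [ 0.5598 -0.115   0.2943] yaw -13.64 F [ 0.3  1.1 -0.4] grip 0.453 z [-0.021  0.003 -1.   ] j7 0.09
[[[-0.13, -1.21, 0.79], 6.4], [[-0.26, -1.19, 0.79], 6.5], [[-0.4, -1.15, 0.79], 6.4], [[-0.52, -1.1, 0.78], 6.5], [[-0.64, -1.03, 0.79], 6.4], [[-0.75, -0.95, 0.78], 6.5], [[-0.86, -0.86, 0.79], 6.4], [[-0.95, -0.76, 0.78], 6.5]]
[[[-1.03, -0.65, 0.79], 6.4], [[-1.09, -0.54, 0.78], 6.5], [[-1.15, -0.41, 0.79], 6.4], [[-1.19, -0.27, 0.78], 6.5, "<-"], [[-0.14, -0.17, 3.25], 0.4], [[-0.15, -0.17, 3.25], 0.4], [[-0.14, -0.16, 3.25], 0.4], [[-0.15, -0.16, 3.24], 0.5, "<-"]]
```

move_arm:
  steps:
    - [[-0.1, -1.2, 0.8], 6.4, 6.2]
    - [[-0.3, -1.2, 0.8], 6.5, 6.2]
    - [[-0.4, -1.2, 0.8], 6.4, 6.2]
    - [[-0.5, -1.1, 0.8], 6.5, 6.2]
    - [[-0.6, -1.0, 0.8], 6.4, 6.2]
    - [[-0.8, -1.0, 0.8], 6.5, 6.2]
    - [[-0.9, -0.9, 0.8], 6.4, 6.2]
    - [[-1.0, -0.8, 0.8], 6.5, 6.2]

```text
t: 29.98
tool_pos: [0.5757, -0.0175, 0.2283]
tool_rot: [0.821, -0.571, -0.008, 0.005]
contact_force: [0.3, 0.2, -0.6]
grip_width: 0.704
```

move_arm:
  steps:
    - [[-1.0, -0.6, 0.8], 6.4, 6.2]
    - [[-1.1, -0.5, 0.8], 6.5, 6.2]
    - [[-1.1, -0.4, 0.8], 6.4, 6.2]
    - [[-1.0, -0.3, 0.8], 6.5, 6.2]
    - [[-0.2, -0.2, 2.8], 0.4, 6.2]
    - [[-0.2, -0.2, 2.8], 0.4, 6.2]
    - [[-0.1, -0.1, 2.4], 0.4, 6.2]
    - [[0, 0, 0.3], 0, 6.2]

```text
t: 30.65
tool_pos: [0.5921, 0.0408, 0.1059]
tool_rot: [-0.645, 0.764, 0.004, -0.007]
contact_force: [-0.4, -0.2, -0.3]
grip_width: 0.703
```

```bash
python3 plan.py 4 .580 .036 .035 -92.7
```

```text
t 30.65 at [0.5921 0.0408 0.1059] yaw -99.62 F [-0.4 -0.2 -0.3] grip 0.703 z [-0.016 -0.003 -1.   ] j7 -1.31
[[[0.32, 0.5, 3.56], -3.5], [[0.28, 0.52, 3.55], -3.4, "<-"]]
```

move_arm:
  steps:
    - [[0.3, 0.5, 2.4], -3.0, 6.2]
    - [[0.2, 0.5, 2.0], -3.0, 6.2]
    - [[0, 0.2, 1.0], -0.5, 6.2]

```text
t: 30.9
tool_pos: [0.5806, 0.0371, 0.0522]
tool_rot: [-0.687, 0.727, 0.002, -0.007]
contact_force: [0.2, 0.6, 0.2]
grip_width: 0.707
```

```bash
python3 plan.py 4 .580 .036 .035 -92.7; python3 off.py
```

```text
t 30.9 at [0.5806 0.0371 0.0522] yaw -93.2 F [0.2 0.6 0.2] grip 0.707 z [-0.013 -0.006 -1.   ] j7 -1.16
[[[0.1, 0.04, 1.72], -0.5, "<-"]]
off 0.84 [461. 127.] [ 0.0621 -0.1376 -0.002 ]
slugoff 0.84 [258. 221.] [ 0.0077 -0.0019 -0.003 ]
```

move_arm:
  steps:
    - [[0.1, 0.1, 1.4], -0.3, 6.2]
    - [[0, 0.1, 0.4], 0, 0]
    - [[0, 0.1, 0.2], 0, 0]
    - [[0, 0.1, 0.1], 0, 0]
    - [[0, 0, 0.1], 0, 0]

```text
t: 31.47
tool_pos: [0.5815, 0.0363, 0.0348]
tool_rot: [-0.687, 0.727, -0.0, -0.003]
contact_force: [-4.4, 1.1, 17.7]
grip_width: 0.488
```

```bash
python3 plan.py 4 .580 .0345 .035 -92.7
python3 - <<'E'
from h import *
p,tp=cap("wrist")
for d in vision.place_of("slug",p)[:1]: print(d["pixel"],np.round(at_z(p,d["pixel"],.031,tp),4))
for d in vision.find_in("slug",p)[:1]: e=d["extent"];print(e,np.round(at_z(p,((e[0]+e[2])/2,(e[1]+e[3])/2),.043,tp),4))
E
```

```text
t 31.47 at [0.5815 0.0363 0.0348] yaw -93.24 F [-4.4  1.1 17.7] grip 0.488 z [-0.004 -0.004 -1.   ] j7 -1.13
[[[0.18, 0.14, -0.02], -0.5, "<-"]]
[255.7, 233.7] [0.5808 0.0361 0.031 ]
[217.5, 200.8, 297.6, 275.3] [0.5832 0.035  0.043 ]
```

move_arm:
  steps:
    - [[0, 0, -0.4], 0, 0]
    - [[0.15, 0.5, 0.0], 0, 0]
    - [[0, 0, 0.1], 0, 0]

```text
t: 31.87
tool_pos: [0.5759, 0.035, 0.0386]
tool_rot: [-0.687, 0.727, -0.0, -0.003]
contact_force: [-0.2, -0.1, -1.9]
grip_width: 0.492
```

```bash
python3 plan.py 4 .5767 .0348 .035 -92.7
```

```text
t 31.87 at [0.5759 0.035  0.0386] yaw -93.28 F [-0.2 -0.1 -1.9] grip 0.492 z [-0.004 -0.004 -1.   ] j7 -1.13
[[[0.02, -0.08, 0.36], -0.6, "<-"]]
```

move_arm:
  steps:
    - [[0, -0.1, 0.4], 0, 0]
    - [[0, 0, 0.2], 0, 0]
    - [[0, 0, 0.1], 0, 6.2]
    - [[0, 0, 0.1], 0, 6.2]
    - [[0, 0, 0.1], 0, 6.2]
    - [[0, 0, -3.2], 0, 6.2]
    - [[0, 0, -3.4], 0, 6.2]
    - [[0, 0, -3.0], 0, 6.2]

```text
t: 32.53
tool_pos: [0.574, 0.0353, 0.1235]
tool_rot: [-0.686, 0.727, 0.003, -0.006]
contact_force: [0.0, 0.3, 0.6]
grip_width: 0.704
```

move_arm:
  steps:
    - [[2.0, 0.4, -3.5], 0, 4]
    - [[2.0, 0.4, -3.5], 0, 4]
    - [[2.0, 0.4, -3.5], 0, 4]
    - [[2.0, 0, -3.0], -7, 4]
    - [[2.0, 0, -2.0], -7, 4]
    - [[1.5, 0, -1.0], -7, 4]
    - [[1, 0, 0], -7, 4]
    - [[1, 0, 0], -7, 4]

```text
t: 33.2
tool_pos: [0.5735, -0.0998, 0.3012]
tool_rot: [0.879, -0.477, -0.001, 0.004]
contact_force: [0.8, 0.0, -0.6]
grip_width: 0.451
```

```bash
python3 - <<'E'
from h import *
p,tp=cap("top"); im=p["image"]; cv2.imwrite("pics/top3c.png",cv2.resize(im[120:235,185:275],None,fx=6,fy=6,interpolation=cv2.INTER_CUBIC))
hsv=cv2.cvtColor(im,cv2.COLOR_BGR2HSV).astype(int); H,S,V=hsv[...,0],hsv[...,1],hsv[...,2]
m=np.zeros(H.shape,np.uint8); m[170:215,205:255]=((H>8)&(H<28)&(S>115))[170:215,205:255]
n,l,st,c=cv2.connectedComponentsWithStats(m)
for i in range(1,n):
    if st[i,4]>40: print("brass",c[i],st[i],np.round(at_z(p,c[i],.047),4))
for n,z in (("slug",.031),("lid_handle",.25)):
    for d in vision.place_of(n,p)[:4]: print(n,round(d["score"],2),np.round(d["pixel"],1),np.round(at_z(p,d["pixel"],z),4))
E
python3 plan.py 4 .675 .035 .31 -2.7 .675 .035 .23 -2.7
```

```text
brass [227.87 193.48] [220 186  16  16 200] [0.5782 0.0363 0.047 ]
slug 0.49 [227.4 196.2] [0.5725 0.0385 0.031 ]
lid_handle 0.96 [225.3 139.3] [0.6765 0.0298 0.25  ]
t 33.35 at [ 0.5731 -0.0995  0.3003] yaw -57.61 F [-0.4  0.4 -0.5] grip 0.456 z [-0.007 -0.005 -1.   ] j7 -0.63
[[[-0.74, -1.97, -0.14], -6.9], [[-0.49, -2.05, -0.14], -6.9], [[-0.25, -2.09, -0.14], -6.9], [[0.01, -2.11, -0.14], -6.8], [[0.26, -2.09, -0.14], -6.9], [[0.51, -2.05, -0.14], -6.8], [[0.75, -1.97, -0.14], -6.9], [[0.97, -1.87, -0.14], -6.8, "<-"]]
[[[0.03, -0.02, 4.0], 0.0], [[0.03, -0.03, 4.0], 0.0, "<-"]]
```

View pics/top3c.png

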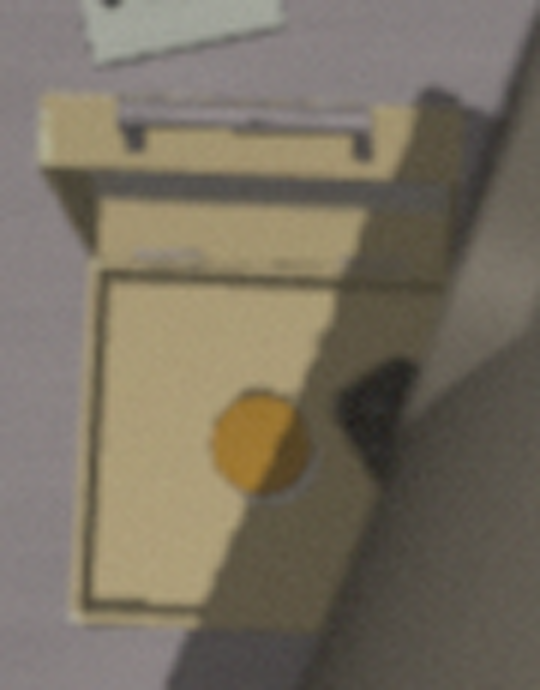

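The slug is now at (0.578,0.036), about 2 mm off the plate centre. On to the lid.

move_arm:
  steps:
    - [[-0.7, -2.0, -0.2], -6.9, 4]
    - [[-0.5, -2.0, -0.2], -6.9, 4]
    - [[-0.2, -2.1, -0.2], -6.9, 4]
    - [[0, -2.1, -0.2], -6.8, 4]
    - [[0.3, -2.1, -0.2], -6.9, 4]
    - [[0.5, -2.0, -0.2], -6.8, 4]
    - [[0.7, -2.0, -0.1], -6.9, 4]
    - [[0.9, -1.5, 0], -6.8, 4]

```text
t: 34.02
tool_pos: [0.6718, 0.0418, 0.3041]
tool_rot: [1.0, -0.022, -0.011, 0.002]
contact_force: [0.4, -0.5, -0.1]
grip_width: 0.453
```

```bash
python3 plan.py 4 .677 .035 .231 -2.7
python3 - <<'E'
from h import *
p,tp=cap("wrist")
for d in vision.place_of("lid_handle",p)[:2]: print(round(d["score"],2),d["pixel"],np.round(at_z(p,d["pixel"],.248,tp),4))
E
```

```text
t 34.02 at [0.6718 0.0418 0.3041] yaw -2.52 F [ 0.4 -0.5 -0.1] grip 0.453 z [-0.022 -0.004 -1.   ] j7 0.05
[[[0.35, 0.31, 3.65], 0.1], [[0.36, 0.31, 3.65], 0.1, "<-"]]
0.79 [266.6, 220.7] [0.6782 0.0298 0.248 ]
0.61 [197.7, 170.1] [0.6276 0.0722 0.248 ]
```

move_arm:
  steps:
    - [[0.4, 0.4, 3.4], 0.1, 4]
    - [[0.4, 0.2, 2.8], 0, 4]
    - [[0, 0, 1.0], 0, 4]
    - [[0, 0, 0.2], 0, 0]
    - [[0, 0, 0.1], 0, 0]
    - [[0, 0, 0.1], 0, 0]
    - [[0, 0, 0], 0, 0]
    - [[0, 0, 0], 0, 0]
  newtons: 15

```text
t: 34.78
tool_pos: [0.6768, 0.039, 0.2256]
tool_rot: [0.999, -0.034, -0.011, 0.003]
contact_force: [1.5, -0.3, -1.4]
grip_width: 0.117
```

```bash
python3 arc.py 0 .11
```

```text
t 34.7833 G [0.6773 0.0391 0.2446] r 0.20048773070244535 theta 1.6101705769701216 F [ 1.5 -0.3 -1.4] grip 0.11747450535825485 z [-0.023 -0.006 -1.   ]
[[[-2.1, 0, -0.1], 0], [[-2.1, 0, 0.1], 0], [[-2.1, 0, 0.4], 0], [[-2.1, 0, 0.6], 0], [[-2.0, 0, 0.8], 0], [[-1.9, 0, 1.0], 0], [[-1.8, 0, 1.2], 0], [[-1.6, 0, 1.4], 0]]
[[[-1.5, 0, 1.6], 0], [[-1.3, 0, 1.7], 0], [[-1.1, 0, 1.8], 0], [[-0.9, 0, 2.0], 0], [[-0.7, 0, 2.0], 0], [[-0.5, 0, 2.1], 0], [[-0.2, 0, 2.1], 0]]
```

move_arm:
  steps:
    - [[-2.1, 0, -0.1], 0, 0]
    - [[-2.1, 0, 0.1], 0, 0]
    - [[-2.1, 0, 0.4], 0, 0]
    - [[-2.1, 0, 0.6], 0, 0]
    - [[-2.0, 0, 0.8], 0, 0]
    - [[-1.9, 0, 1.0], 0, 0]
    - [[-1.8, 0, 1.2], 0, 0]
    - [[-1.6, 0, 1.4], 0, 0]

```text
t: 35.45
tool_pos: [0.527, 0.0463, 0.1808]
tool_rot: [0.999, -0.036, 0.005, 0.003]
contact_force: [-0.3, -0.5, 3.0]
grip_width: 0.11
```

```bash
python3 arc.py 0 .11
```

```text
t 35.45 G [0.5269 0.0464 0.1998] r 0.20324905896042442 theta 0.8109459659068442 F [-0.3 -0.5  3. ] grip 0.10986908103827511 z [ 0.009 -0.006 -1.   ]
[[[-1.3, 0, 1.6], 0], [[-1.3, 0, 1.5], 0], [[-1.2, 0, 1.7], 0], [[-1.0, 0, 1.8], 0], [[-0.8, 0, 1.9], 0], [[-0.6, 0, 1.9], 0], [[-0.4, 0, 2.0], 0], [[-0.2, 0, 2.0], 0]]
```

move_arm:
  steps:
    - [[-1.3, 0, 1.6], 0, 0]
    - [[-1.3, 0, 1.6], 0, 0]
    - [[-1.2, 0, 1.7], 0, 0]
    - [[-1.0, 0, 1.8], 0, 0]
    - [[-0.8, 0, 1.9], 0, 0]
    - [[-0.6, 0, 1.9], 0, 0]
    - [[-0.3, 0, 1.8], 0, 0]

```text
t: 36.03
tool_pos: [0.4606, 0.0498, 0.0622]
tool_rot: [0.999, -0.037, 0.008, -0.002]
contact_force: [-3.8, 1.1, 1.9]
grip_width: 0.106
```

```bash
python3 arc.py 0 .11
```

```text
t 36.0333 G [0.4602 0.0498 0.0812] r 0.2016704383170831 theta 0.12528023422934262 F [-3.8  1.1  1.9] grip 0.10601676631618671 z [ 0.017  0.003 -1.   ]
[[[-0.1, 0, 1.3], 0], [[-0.1, 0, 1.2], 0]]
```

move_arm:
  steps:
    - [[-0.1, 0, 1.4], 0, 0]
    - [[-0.1, 0, 1.2], 0, 0]
    - [[0, 0, 0.6], 0, 0]
    - [[0, 0, 0.5], 0, 0]
    - [[0, 0, 0.5], 0, 0]
    - [[0, 0, 0.5], 0, 0]

```text
t: 36.53
tool_pos: [0.4579, 0.0508, 0.0182]
tool_rot: [0.999, -0.038, 0.007, -0.006]
contact_force: [-8.2, -0.4, 20.1]
grip_width: 0.107
```

```bash
python3 arc.py 0 .11; python3 plan.py 4 .455 .05 .15 -2.7 .45 .332 .15 -2.7
```

```text
t 36.5333 G [0.4576 0.0505 0.0372] r 0.20119039721416793 theta -0.09367060216986044 F [-8.2 -0.4 20.1] grip 0.10705802622380269 z [ 0.013  0.011 -1.   ]
[[[0.1, 0, -1.9], 0]]
t 36.53 at [0.4579 0.0508 0.0182] yaw -4.38 F [-8.2 -0.4 20.1] grip 0.107 z [ 0.013  0.011 -1.   ] j7 0.16
[[[-0.03, -0.02, -3.3], -0.4], [[-0.03, -0.01, -3.29], -0.4], [[-0.03, -0.02, -3.3], -0.4], [[-0.03, -0.01, -3.29], -0.5, "<-"], [[-0.23, -3.52, 0.04], 0.0], [[-0.23, -3.52, 0.04], 0.0], [[-0.23, -3.52, 0.04], 0.0], [[-0.22, -3.52, 0.04], 0.0]]
[[[-0.23, -3.52, 0.04], 0.0], [[-0.22, -3.52, 0.04], 0.0], [[-0.23, -3.51, 0.04], 0.0], [[-0.22, -3.52, 0.03], 0.0, "<-"]]
```

move_arm:
  steps:
    - [[0, 0, -0.3], 0, 4]
    - [[0, 0, 0], 0, 4]
    - [[0, 0, 0], 0, 4]
    - [[0, 0, 0], 0, 4]
    - [[0, 0, -3.3], 0, 4]
    - [[0, 0, -3.5], 0, 4]
    - [[0, 0, -3.5], 0, 4]
    - [[0, -2, -3], 0, 0]

```text
t: 37.2
tool_pos: [0.4572, 0.0647, 0.157]
tool_rot: [0.999, -0.043, 0.004, -0.004]
contact_force: [1.6, -0.2, -0.2]
grip_width: 0.412
```

move_arm:
  steps:
    - [[-0.2, -3.5, 0], 0, 0]
    - [[-0.2, -3.5, 0], 0, 0]
    - [[-0.2, -3.5, 0], 0, 0]
    - [[-0.2, -3.5, 0], 0, 0]
    - [[-0.2, -3.5, 0], 0, 0]

```text
t: 37.62
tool_pos: [0.4691, 0.2439, 0.1698]
tool_rot: [0.999, -0.049, 0.012, -0.009]
contact_force: [0.2, 0.3, -0.0]
grip_width: 0.041
```

```bash
python3 - <<'E'
from h import *
s,_=cap("side"); t,tp=cap("top"); w,wp=cap("wrist")
cv2.imwrite("pics/fin.png",cv2.resize(s["image"][100:370,150:380],None,fx=2.2,fy=2.2,interpolation=cv2.INTER_CUBIC)); cv2.imwrite("pics/finw.png",w["image"])
def red(p):
    h=cv2.cvtColor(p["image"],cv2.COLOR_BGR2HSV).astype(int); m=(((h[...,0]<4)|(h[...,0]>172))&(h[...,1]>170)&(h[...,2]>80)).astype(np.uint8)
    n,l,st,c=cv2.connectedComponentsWithStats(m); i=1+np.argmax(st[1:,4]); return c[i],st[i]
for p,q in ((s,None),(t,None),(w,wp)):
    c,st=red(p); print(c,st[4],[np.round(at_z(p,c,z,q),4).tolist() for z in (.05,.06,.065)])
for d in vision.place_of("button_top",w)[:2]: print("net",d["score"],d["pixel"],np.round(at_z(w,d["pixel"],.06,wp),4))
for p in (s,t):
    for d in vision.place_of("lid_handle",p)[:1]: print("handle",d["score"],d["pixel"],np.round(at_z(p,d["pixel"],.056),4), proj(p,(.4575,.040,.056)))
E
python3 plan.py 4 .452 .332 .1 -2.7
```

```text
[313.07471264 316.63218391] 174 [[0.4506, 0.3224, 0.05], [0.4515, 0.3275, 0.06], [0.4519, 0.33, 0.065]]
t 37.77 at [0.4688 0.2454 0.1692] yaw -5.3 F [-0.8 -0.9 -0.3] grip 0.007 z [ 0.025  0.017 -1.   ] j7 -0.44
[[[-0.88, -2.78, 2.34], -0.9], [[-0.83, -2.79, 2.34], -0.9], [[-0.79, -2.81, 2.34], -0.8, "<-"]]Traceback (most recent call last):
  File "<stdin>", line 8, in <module>
  File "<stdin>", line 6, in red
    return _wrapfunc(a, 'argmax', axis=axis, out=out, **kwds)
    return bound(*args, **kwds)
ValueError: attempt to get argmax of an empty sequence
```

View pics/fin.png

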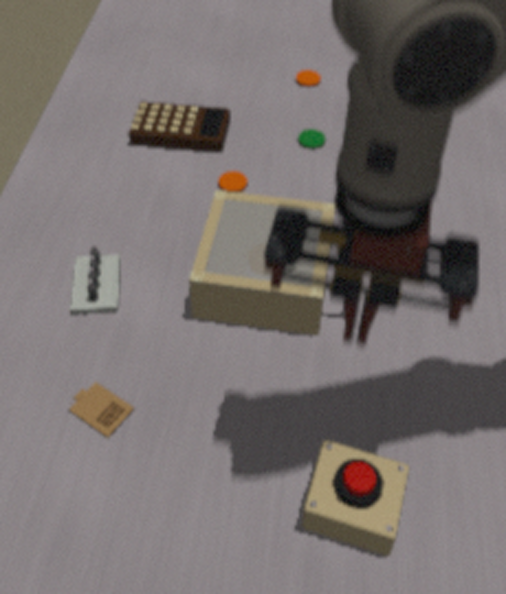

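The side view shows the lid flat shut. The button top at about (0.452,0.330,0.065) agrees between the two cameras.

move_arm:
  steps:
    - [[-0.9, -2.8, 1.8], -0.9, 0]
    - [[-0.8, -2.8, 1.8], -0.9, 0]
    - [[-0.7, -2.0, 1.8], -0.8, 0]
    - [[0, 0, 0.5], 0, 0]
    - [[0, 0, 0.2], 0, 0]

```text
t: 38.18
tool_pos: [0.4554, 0.3208, 0.1088]
tool_rot: [0.999, -0.027, 0.014, -0.009]
contact_force: [0.2, -1.0, 0.2]
grip_width: 0.008
```

```bash
python3 plan.py 4 .452 .330 .066 -2.7
```

```text
t 38.18 at [0.4554 0.3208 0.1088] yaw -3.11 F [ 0.2 -1.   0.2] grip 0.008 z [ 0.029  0.017 -0.999] j7 -0.47
[[[-0.26, -0.41, 2.14], -0.2], [[-0.25, -0.41, 2.15], -0.2, "<-"]]
```

move_arm:
  steps:
    - [[-0.3, -0.8, 2.0], 0, 0]
    - [[-0.2, -0.4, 1.6], 0, 0]
    - [[0, 0, 0.8], 0, 0]
    - [[0, 0, 0.5], 0, 0]

```text
t: 38.52
tool_pos: [0.4563, 0.3286, 0.0613]
tool_rot: [0.999, -0.031, 0.016, -0.01]
contact_force: [-3.7, 2.2, 15.0]
grip_width: 0.006
```

```bash
python3 plan.py 4 .452 .330 .057 -2.7
```

```text
t 38.52 at [0.4563 0.3286 0.0613] yaw -3.61 F [-3.7  2.2 15. ] grip 0.006 z [ 0.033  0.018 -0.999] j7 -0.44
[[[-0.45, -0.1, 0.42], -0.9, "<-"]]
```

move_arm:
  steps:
    - [[0, 0, 0.6], 0, 0]
    - [[0, 0, 0.6], 0, 0]
    - [[0, 0, 0.6], 0, 0]

```text
t: 38.77
tool_pos: [0.4567, 0.3289, 0.0602]
tool_rot: [0.999, -0.034, 0.01, -0.016]
contact_force: [-22.1, -8.5, 64.2]
grip_width: 0.003
```

```bash
python3 plan.py 4 .452 .330 .057 -2.7
python3 - <<'E'
from h import *
p,_=cap("side"); cv2.imwrite("pics/press.png",cv2.resize(p["image"][180:370,180:400],None,fx=3,fy=3,interpolation=cv2.INTER_CUBIC))
E
```

```text
t 38.77 at [0.4567 0.3289 0.0602] yaw -3.96 F [-22.1  -8.5  64.2] grip 0.003 z [ 0.02   0.031 -0.999] j7 -0.43
[[[-0.48, -0.07, 0.32], -1.3, "<-"]]
```

View pics/press.png

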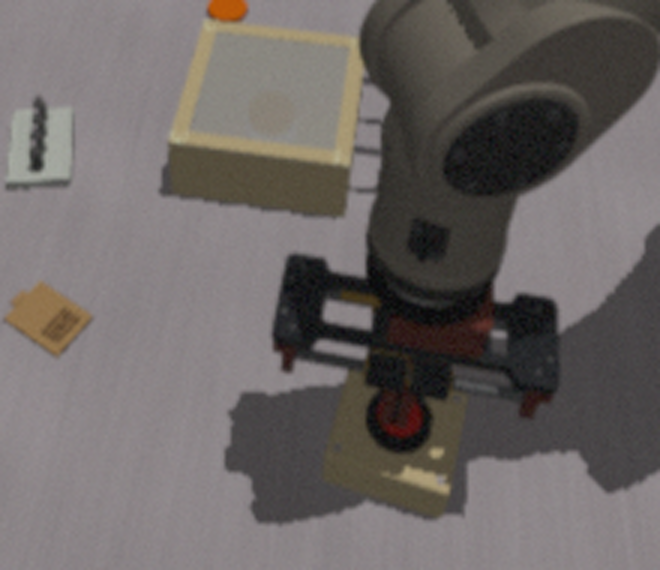

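The fingers are on the red button against a hard stop (64 N, travel ended), and the lid is shut. Lifting off.

move_arm:
  steps:
    - [[0, 0, -2.5], 0, 0]
    - [[0, 0, -3.5], 0, 0]
    - [[0, 0, -3.5], 0, 0]
    - [[0, 0, -2], 0, 0]
    - [[0, 0, 0], 0, 0]
    - [[0, 0, 0], 0, 0]

```text
t: 39.32
tool_pos: [0.4594, 0.3167, 0.1888]
tool_rot: [0.999, -0.041, 0.012, -0.02]
contact_force: [-0.1, 0.2, -0.4]
grip_width: 0.006
```

```bash
python3 plan.py 4 .452 .330 .15 -2.7
python3 - <<'E'
from h import *
p,_=cap("top"); t,_=cap("side")
for q,n in ((p,"top"),(t,"side")):
    for k,z in (("lid_handle",.056),("lid_hinge",.045)):
        for d in vision.place_of(k,q)[:1]: print(n,k,round(d["score"],2),np.round(d["pixel"]),np.round(at_z(q,d["pixel"],z),4))
im=p["image"]; h=cv2.cvtColor(im,cv2.COLOR_BGR2HSV).astype(int); H,S,V=[h[...,i] for i in range(3)]
cr=((H>15)&(H<32)&(S>40)&(V>120)); m=np.zeros_like(cr); m[155:230,190:265]=cr[155:230,190:265]
W=np.array([at_z(p,u,.073)[:2] for u in np.argwhere(m)[:,::-1]]).astype(np.float32)
print("lid rect mm",cv2.minAreaRect(W*1000))
c=t["image"][190:260,200:330]; cv2.imwrite("pics/lidc.png",cv2.resize(np.hstack([c,p["image"][155:225,190:320]]),None,fx=3,fy=3,interpolation=cv2.INTER_CUBIC))
E
```

```text
t 39.32 at [0.4594 0.3167 0.1888] yaw -4.77 F [-0.1  0.2 -0.4] grip 0.006 z [ 0.025  0.039 -0.999] j7 -0.54
[[[-0.46, -0.55, 1.95], -1.0], [[-0.46, -0.57, 1.96], -1.1, "<-"]]
top lid_handle 0.69 [226. 240.] [0.4565 0.0414 0.056 ]
top lid_hinge 0.71 [229. 164.] [0.6563 0.0346 0.045 ]
side lid_handle 0.58 [311. 215.] [0.4627 0.028  0.056 ]
side lid_hinge 0.91 [239. 212.] [0.6656 0.0299 0.045 ]
lid rect mm ((577.380859375, 35.47660827636719), (161.7238006591797, 161.94935607910156), 87.31600952148438)
```

View pics/lidc.png

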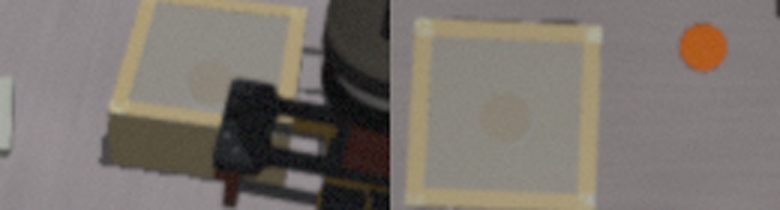

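```bash
python3 -c "
from plant import order
print(order.sign_off())"
```

```text
the job is handed in; nothing more can be done
None
```

The job is done and handed in at about 39 s of robot time. I opened the lid to about 1.6 rad and stacked the three white discs on the plate. I set the brass slug on top, shut the lid and pressed the red button to its stop. The orange and green look-alikes, calculator, spring holder and battery door were not handled.

**Last checks**
- **Pile:** With the lid still open, the slug measured about 2 mm from the plate centre. As first set it was 5–6 mm off, so I regripped and shifted it. The discs were within about 2–4 mm when placed (disc 1 about 3.8 mm). I did not re-measure them singly after moving the slug, but nothing was seen sticking out from under it.
- **Lid:** From the top camera, the closed lid's outline and handle are back where they were at the start. The slug shows centred through the window. The side camera's handle and hinge estimates differ from the top's by about 6–15 mm, which is similar to that network's error at the start.
- **Button:** It reached a hard stop under 64 N, far more than its 5 N spring. I then lifted the arm clear, and the contact force reads about 0. I did not measure the button's release separately.

**Problems on the way**
- **Tool tilt:** The tool slowly tilted during the moves, up to about 0.16 rad. I corrected it by pinching the fixed case wall and pulling. That briefly put 80 N on the wrist, under the 120 N limit.
- **Disc 1:** It was placed while the tool was tilted, but it lay flat afterwards.

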